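Load the sliding drier tray with rinsed filter bowls

TASK

Someone left the funnel standing on the drier's slide rods: lift it off and stand it, wide end down, in the middle of the white dish. Slide the drier's tray all the way out to its right-hand stop and, while it stands there, upturn every rinsed filter bowl lying on the flap over a peg of the tray, one to a peg, mouth down with the rim flat on the deck. Then slide the loaded tray all the way home to its left-hand stop under the warm-air bar and let go, leaving everything else on the flap where it is.

Things in the scene. Friction and masses are not known exactly. Their poses are not given: they have to be found in the camera images.
- drier: fixed drying frame across the back of the flap: a 100 x 660 mm base plate 10 mm thick, 27 mm high end blocks, two slide rods and a warm-air bar over its left part. Origin at the centre of the base plate's underside, on the table; its own y axis runs along the rods to the left (towards the air bar), its x axis away from the robot
- airbar (a point): centre of the right-hand end of the aluminium warm-air bar, 160 mm above the table. The bar runs 235 mm from here to the left (drier's own +y), 45 mm wide, underside at 142 mm, top at 178 mm; a thin post stands behind it near this end and another at its left end
- tray (a joint): position of the sliding tray, m: 0 = fully home at the left stop, pushed in below the air bar; 0.30 = fully out at the right stop; it grows towards the drier's own -y. About 3 N of friction holds it where it is left. The tray is a deck 330 mm long (along the rods), 80 mm wide, top face 40 mm above the table, with four upright pegs in a row
- handle (a point): centre of the top of the tray's handle, an upright black round post 20 mm in diameter that stands on a tongue at the tray's right-hand end; its top is 88 mm above the table and 48 mm of it is clear above the tongue
- peg0 (a point): foot of tray peg 0 on its axis, at the deck's top face (40 mm above the table). The pegs are 12 mm in diameter, 50 mm tall, 95 mm apart; peg0 is leftmost, peg3 next to the handle's end
- peg1 (a point): foot of tray peg 1 on its axis, at the deck's top face (40 mm above the table). The pegs are 12 mm in diameter, 50 mm tall, 95 mm apart; peg0 is leftmost, peg3 next to the handle's end
- peg2 (a point): foot of tray peg 2 on its axis, at the deck's top face (40 mm above the table). The pegs are 12 mm in diameter, 50 mm tall, 95 mm apart; peg0 is leftmost, peg3 next to the handle's end
- peg3 (a point): foot of tray peg 3 on its axis, at the deck's top face (40 mm above the table). The pegs are 12 mm in diameter, 50 mm tall, 95 mm apart; peg0 is leftmost, peg3 next to the handle's end
- bowl0: square-section aluminium filter bowl (may be absent), 44 x 44 mm, 70 mm long, walls 4 mm, bottom 6 mm, 0.12 kg. A small brass boss marks the closed end. Origin at its middle; x axis towards the open mouth, y and z square to its sides. It starts lying on a side, mouth to the robot's left or right (within about 20 degrees). Upturned and fully down over a peg, its origin is 75 mm above the table
- bowl1: square-section aluminium filter bowl (may be absent), 44 x 44 mm, 70 mm long, walls 4 mm, bottom 6 mm, 0.12 kg. A small brass boss marks the closed end. Origin at its middle; x axis towards the open mouth, y and z square to its sides. It starts lying on a side, mouth to the robot's left or right (within about 20 degrees). Upturned and fully down over a peg, its origin is 75 mm above the table
- bowl2: square-section aluminium filter bowl (may be absent), 44 x 44 mm, 70 mm long, walls 4 mm, bottom 6 mm, 0.12 kg. A small brass boss marks the closed end. Origin at its middle; x axis towards the open mouth, y and z square to its sides. It starts lying on a side, mouth to the robot's left or right (within about 20 degrees). Upturned and fully down over a peg, its origin is 75 mm above the table
- bowl3: square-section aluminium filter bowl (may be absent), 44 x 44 mm, 70 mm long, walls 4 mm, bottom 6 mm, 0.12 kg. A small brass boss marks the closed end. Origin at its middle; x axis towards the open mouth, y and z square to its sides. It starts lying on a side, mouth to the robot's left or right (within about 20 degrees). Upturned and fully down over a peg, its origin is 75 mm above the table
- funnel: black plastic funnel, at the start standing across the two slide rods near the drier's right end, its mouth 24 mm above the table, in the tray's way: wide mouth down, 72 mm across, spout up, 106 mm tall in all; the spout is 18 mm in diameter and straight from 60 to 106 mm above the mouth. Origin at the centre of the wide mouth, z axis towards the spout
- dish: flat round white ceramic dish, 170 mm across, rim 20 mm high, inner floor flat over the middle 145 mm and 6 mm above the table, standing at the right. Origin at the centre of its underside
- jug: closed green plastic jug, 100 mm across and 190 mm tall, standing; not part of the job. Origin at its underside or middle
- wiper: grey wiper arm, 380 mm long, at most 16 mm high, lying behind the drier; not part of the job. Origin at its underside or middle
- socket: steel socket, 26 mm across and 38 mm tall, standing; not part of the job. Origin at its underside or middle
- driver: screwdriver lying flat; not part of the job. Origin at its underside or middle
- can: steel can, 66 mm across and 120 mm tall, standing; not part of the job. Origin at its underside or middle

How it is judged:
On the way, in this order (a step that is already met when the one before it is completed fails the run):
1. the tray is slid fully out, to its right-hand stop (value of joint tray above 0.29 m), for 0.2 s.
2. with the tray still out (within 25 mm of the stop), every bowl stands mouth down over a peg, rim on the deck (value of joint tray above 0.275 m and angle between each of bowl0, bowl1, bowl2, bowl3's own x axis and vertical above 2.95 rad and height (world z) of bowl0 between 0.07 and 0.08 m and (horizontal distance between bowl0 and peg0 below 0.017 m or horizontal distance between bowl0 and peg1 below 0.017 m or horizontal distance between bowl0 and peg2 below 0.017 m or horizontal distance between bowl0 and peg3 below 0.017 m) and height (world z) of bowl1 between 0.07 and 0.08 m and (horizontal distance between bowl1 and peg0 below 0.017 m or horizontal distance between bowl1 and peg1 below 0.017 m or horizontal distance between bowl1 and peg2 below 0.017 m or horizontal distance between bowl1 and peg3 below 0.017 m) and height (world z) of bowl2 between 0.07 and 0.08 m and (horizontal distance between bowl2 and peg0 below 0.017 m or horizontal distance between bowl2 and peg1 below 0.017 m or horizontal distance between bowl2 and peg2 below 0.017 m or horizontal distance between bowl2 and peg3 below 0.017 m) and height (world z) of bowl3 between 0.07 and 0.08 m and (horizontal distance between bowl3 and peg0 below 0.017 m or horizontal distance between bowl3 and peg1 below 0.017 m or horizontal distance between bowl3 and peg2 below 0.017 m or horizontal distance between bowl3 and peg3 below 0.017 m)), for 0.3 s.
At the end, for the whole second after the job is handed in: the tray is within 8 mm of its left-hand stop; every bowl present stands mouth down (within 11 degrees), rim on the deck (within 5 mm), its axis within 17 mm of a peg's, at rest; the funnel stands mouth down in the dish, within 40 mm of its centre (value of joint tray below 0.008 m and angle between each of bowl0, bowl1, bowl2, bowl3's own x axis and vertical above 2.95 rad and height (world z) of bowl0 between 0.07 and 0.08 m and (horizontal distance between bowl0 and peg0 below 0.017 m or horizontal distance between bowl0 and peg1 below 0.017 m or horizontal distance between bowl0 and peg2 below 0.017 m or horizontal distance between bowl0 and peg3 below 0.017 m) and height (world z) of bowl1 between 0.07 and 0.08 m and (horizontal distance between bowl1 and peg0 below 0.017 m or horizontal distance between bowl1 and peg1 below 0.017 m or horizontal distance between bowl1 and peg2 below 0.017 m or horizontal distance between bowl1 and peg3 below 0.017 m) and height (world z) of bowl2 between 0.07 and 0.08 m and (horizontal distance between bowl2 and peg0 below 0.017 m or horizontal distance between bowl2 and peg1 below 0.017 m or horizontal distance between bowl2 and peg2 below 0.017 m or horizontal distance between bowl2 and peg3 below 0.017 m) and height (world z) of bowl3 between 0.07 and 0.08 m and (horizontal distance between bowl3 and peg0 below 0.017 m or horizontal distance between bowl3 and peg1 below 0.017 m or horizontal distance between bowl3 and peg2 below 0.017 m or horizontal distance between bowl3 and peg3 below 0.017 m) and horizontal distance between funnel and dish below 0.04 m and angle between funnel's own z axis and vertical below 0.2 rad and height (world z) of funnel below 0.02 m and linear speed of each of funnel, bowl0, bowl1, bowl2, bowl3 below 0.02 m/s); the robot touches nothing.
It fails at once if a bystander (jug, wiper arm, dish, socket, screwdriver or can) is shifted by more than 40 mm (distance of any of jug, wiper, socket, driver, can, dish from where it was at the start of the episode above 0.04 m).
Of bowl0, bowl1, bowl2, bowl3 only 3 to 4 are there at a start; the rules pass over those that are not, and their reading is None.
At some moment in a run one of bowl0, bowl1, bowl2, bowl3 may be knocked a few centimetres aside while the robot is not near it.
It also fails if it takes over 200 s, if anything falls off the work surface, if the arm or the gripper's body presses on something with over 40 N, if the wrist force passes 120 N, or if a joint passes its speed limit or range.

ROBOT

A 7-joint arm with a two-finger parallel gripper is mounted at the origin on the work surface. World frame = base frame: x ahead of the robot, y to its left, z up, the work surface at z = 0. Lengths are in m, angles in rad, forces in N, time in s.
With the tool pointing down it reaches from about 0.425 to 0.875 m from the base axis. Payload 4.7 kg.
Tool frame: the origin (TCP) lies between the finger pads; the fingertips stand 19 mm ahead of it and the grasp point (between the pads) is the TCP (ctrl.tip_extent is the distance from the TCP to the fingertips, in m); z points along the fingers, y is the line along which they close (so a half turn about z gives the same grasp; the last joint's range is limited). The gripper opens to 87 mm and grips with 3 to 60 N. Pads are 19 mm wide; open, the fingers measure 117 mm over their backs; the gripper's body (75 mm by 190 mm) begins 51 mm behind the grasp point.
Start: joints at [1.305, 0.321, -0.07, 1.45, 0.023, 1.371, -0.057], TCP at [0.179, -0.625, 0.242] pointing down, gripper open.
Joint ranges: [-2.86, 2.86], [-0.3, 2.09], [-1.38, 1.24], [0.06, 2.45], [-1.56, 4.7], [0.09, 2.05], [-2.69, 2.69]. Speed limits (rad/s): [2.57, 2.57, 3.14, 3.14, 3.14, 3.14, 3.14].

INTERFACE

Orientations are given as a rotation vector (axis times angle).
In Python, from bench import ctrl gives the robot as it stands.
- The arm moves only by the shell command python3 -m crank 'ROWS' [OPENING] [FORCE]. ROWS is JSON, a list of rows, each an object of numbers: "tx", "ty", "tz": the shift along the tool's x, y, z in mm; "turn": the turn about the tool's z in units of 5 degrees (1.0 is 5 degrees). In form: [{"tx": .., "ty": .., "tz": .., "turn": ..}, ...]. A call has 1 to 5 rows; each row is the pose to reach, as a shift and turn from the pose commanded when the call began, along the tool's axes at that moment; what a row does not reach only later rows make up. A row lasts 1/8 s, in which the tool goes at most 62.5 mm and 10.7 degrees, less where a joint would pass 70% of its speed; a pose out of reach is approached as far as the arm can. A call with a gripper value outside its range is refused whole. OPENING is the finger opening in mm, from 0 to 87, set as the call begins (- or left out, the last holds). The fingers move at their own pace and stop on an object; FORCE is the grip in N (left out, the last holds). Time passes only in rows, so rows that repeat a pose let the fingers close. It gives the time, the measured TCP pose, the force, the opening and the grip force at its end, in the units of the state.
- ctrl.get_state(): the state, without advancing time (a new reading comes with each control period).
- ctrl.get_image(name): name is "scene" or "top" or "wrist"; returns (picture, depth): 384x512x3 uint8, red, green, blue; 384x512 float32, m along the optical axis (not along the pixel's ray), 0 where there is no reading.
- ctrl.camera_model(name): a dict with "intrinsics" (3x3 intrinsics, pixels), "dist_coeffs" ([k1, k2, p1, p2, k3] as OpenCV has them; the pictures are not rectified), "origin" and "orientation" of the camera in the world. Camera axes: x right, y down, z forward; pixel columns grow to the right and rows downward; lengths in m; the calibration is good to about 2 mm. A picture is of the moment at which its call begins: read the wrist's pose just before it. camera_model takes no time and is no camera call; for the wrist camera it gives the pose at the moment of the call.
- ctrl.close_job(): hands the job in; it is judged then, once.
Trained networks look in the newest picture that a camera, given by its name, has taken for a name from the list of things; names that differ only in an ending like _2 or _b are one class to them, and where a whole thing is asked for, a point or a joint stands for the part that bears it (a point fixed in the world has none). Each returns a list of dicts, best first, with "confidence" (0 to 1); they miss things now and then, are a little off and sometimes report something else, mostly with a low value. They report only what shows in the picture. A call takes as long as a camera call.
- ctrl.recognise(camera, query): "xyz" ([x, y, z] in m, in world coordinates, good to about 4 mm: the middle of the surface that is visible of it).
- ctrl.mark_of(camera, query): "xyz" ([x, y, z] in m, in world coordinates, good to about 4 mm: a listed point, or the origin of a listed thing).
The state is a dict: "time": time; "joint_positions": joint angles; "qd": joint speeds; "joint_torque": joint torques, N m; "position": TCP position; "tool_rot": TCP orientation; "ft_force": force on the tool from outside, world axes, zero at the start; "torque": the same for the moment, N m; "grip_width": opening from 0.0 (shut) to 1.0 (fully open); "grip_force": force on a finger pad.
Only numpy, scipy, OpenCV 4.12 (cv2) and the standard library are available. Lean on these libraries where they do the work, as an engineer would, in place of code of your own. Each camera call takes 0.05 s, during which the arm holds its last target. There are 200 camera calls.

## Working session

There is one attempt and no reset: what is moved stays moved. The work goes in short steps, Python scripts to look and compute and a shell command to move; the robot and the scene stay as the last step left them, time stands still between calls to the robot, and variables do not carry over. Pictures are saved under pics/ and viewed, at most 14 in all, crops included, and the job is handed in when it is done.

```bash
ls; mkdir -p pics; cat > h.py <<'E'
import numpy as np, cv2
from scipy.spatial.transform import Rotation as R
from bench import ctrl
def save(cam,name,crop=None,scale=1):
    im,d=ctrl.get_image(cam); m=ctrl.camera_model(cam)
    np.savez('last_%s.npz'%cam,im=im,d=d,K=m['intrinsics'],D=m['dist_coeffs'],o=m['origin'],q=np.array(m['orientation']))
    b=im[:,:,::-1]
    if crop: b=b[crop[1]:crop[3],crop[0]:crop[2]]
    cv2.imwrite('pics/'+name,cv2.resize(b,None,fx=scale,fy=scale)); return im,d,m
def rot(m):
    q=np.array(m['orientation'],float)
    return q if q.shape==(3,3) else R.from_rotvec(q).as_matrix()
def cloud(d,m):
    v,u=np.mgrid[0:d.shape[0],0:d.shape[1]]
    p=cv2.undistortPoints(np.stack([u.ravel(),v.ravel()],1).astype(float)[:,None],np.array(m['intrinsics']),np.array(m['dist_coeffs']))[:,0]
    z=d.ravel(); P=np.c_[p*z[:,None],z]@rot(m).T+np.array(m['origin'])
    P[z==0]=np.nan
    return P.reshape(d.shape+(3,))
def tool():
    s=ctrl.get_state(); return np.array(s['position']),R.from_rotvec(s['tool_rot']).as_matrix(),s
def go(x,y,z,yaw=None):
    """yaw: desired world angle (deg) of tool y axis (mod 180)"""
    p,M,s=tool(); d=M.T@(np.array([x,y,z])-p)*1000
    out='tx %.1f ty %.1f tz %.1f'%tuple(d)
    if yaw is not None:
        cur=np.degrees(np.arctan2(M[1,1],M[0,1])); e=(yaw-cur+90)%180-90
        out+=' turn %.2f (cur %.1f)'%(-e/5,cur)
    print(out)
E
python3 - <<'E'
from h import *
p,M,s=tool(); print(s); print(M.round(3))
for c in('scene','top'):
    save(c,c+'0.png'); print(c,ctrl.camera_model(c))
for q in ['drier','airbar','handle','peg0','peg1','peg2','peg3','bowl0','funnel','dish','jug','wiper','socket','driver','can']:
    for r in ctrl.mark_of('top',q)[:5]: print(q,np.round(r['xyz'],3),round(r['confidence'],2), {k:v for k,v in r.items() if k not in('xyz','confidence')})
E
```

```text
pics
{'time': 0.0, 'joint_positions': array([ 1.30509527,  0.32182406, -0.07008947,  1.4516758 ,  0.0226149 ,
        1.37078556, -0.05694312]), 'qd': array([-0.00084905, -0.00105875,  0.00078958,  0.00116958,  0.00167792,
        0.00159222,  0.00011307]), 'joint_torque': array([-3.97588319e-04, -4.91284060e+01, -4.04124185e-01, -3.12527490e+01,
       -6.39976398e-02,  4.36710881e-02,  1.99200526e-04]), 'position': array([ 0.17931648, -0.62424097,  0.24046043]), 'tool_rot': array([-3.10904988e+00, -4.37809763e-01,  5.89058966e-04]), 'ft_force': array([-0.76712154, -0.90234495,  0.05175181]), 'torque': array([-0.00132294, -0.03152011, -0.01143242]), 'grip_force': 0.0, 'grip_width': 0.997538518815039}
[[ 0.961  0.276 -0.001]
 [ 0.276 -0.961  0.002]
 [-0.    -0.002 -1.   ]]
scene {'intrinsics': array([[404.01687239,   0.        , 261.97465291],
       [  0.        , 404.01687239, 192.60496489],
       [  0.        ,   0.        ,   1.        ]]), 'dist_coeffs': array([-0.11926792,  0.        ,  0.        ,  0.        ,  0.        ]), 'origin': array([1.40726434, 0.64200421, 0.88296257
[... 855 characters left out ...]
58 {}
peg2 [ 0.619 -0.036  0.043] 0.86 {}
peg2 [0.614 0.247 0.04 ] 0.81 {}
peg2 [0.614 0.061 0.042] 0.71 {}
peg2 [0.612 0.153 0.039] 0.58 {}
peg3 [ 0.619 -0.036  0.043] 0.86 {}
peg3 [0.614 0.247 0.04 ] 0.81 {}
peg3 [0.614 0.061 0.042] 0.71 {}
peg3 [0.612 0.153 0.039] 0.58 {}
bowl0 [0.436 0.097 0.024] 0.66 {}
bowl0 [ 0.406 -0.221  0.02 ] 0.61 {}
bowl0 [0.414 0.255 0.023] 0.58 {}
bowl0 [ 0.43  -0.069  0.024] 0.55 {}
funnel [ 0.612 -0.232  0.022] 0.86 {}
dish [ 0.47  -0.479  0.002] 0.91 {}
jug [ 0.735 -0.268  0.002] 0.66 {}
wiper [0.743 0.    0.005] 0.83 {}
socket [ 0.402  0.431 -0.001] 0.52 {}
driver [0.617 0.056 0.039] 0.45 {}
can [0.546 0.536 0.   ] 0.57 {}
can [ 0.469 -0.483 -0.   ] 0.42 {}
```

View pics/top0.png

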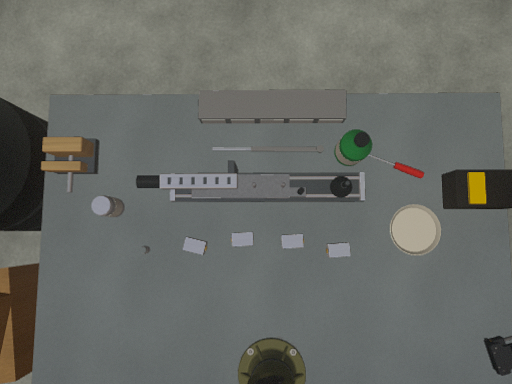

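View pics/scene0.png

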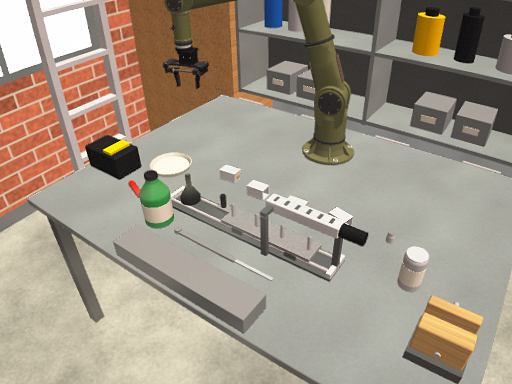

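```bash
python3 - <<'E'
from h import *
go(.612,-.232,.24,90)
from h import *
# bowls from top depth
z=np.load('last_top.npz'); m=dict(intrinsics=z['K'],dist_coeffs=z['D'],origin=z['o'],orientation=z['q'])
P=cloud(z['d'],m)
for b in [(.436,.097),(.406,-.221),(.414,.255),(.43,-.069)]:
    k=(abs(P[...,0]-b[0])<.06)&(abs(P[...,1]-b[1])<.06)&(P[...,2]>.035)&(P[...,2]<.07)
    r=cv2.minAreaRect(P[k][:,:2].astype(np.float32)); print(k.sum(),np.round(r[0],3),np.round(r[1],3),r[2],np.median(P[k][:,2]).round(3))
E
```

```text
tx 524.2 ty -258.0 tz 1.6 turn 3.21 (cur -74.0)
281 [0.435 0.094] [0.043 0.07 ] 0.598730206489563 0.043
294 [ 0.402 -0.223] [0.044 0.071] 5.938684463500977 0.043
286 [0.413 0.254] [0.07  0.044] 76.67259979248047 0.043
286 [ 0.43  -0.071] [0.043 0.07 ] 0.4438754916191101 0.044
```

```bash
python3 -m crank '[{"tx":53,"ty":-26,"tz":0,"turn":1},{"tx":106,"ty":-52,"tz":0,"turn":2},{"tx":159,"ty":-78,"tz":0,"turn":3.2},{"tx":212,"ty":-104,"tz":0,"turn":3.2},{"tx":265,"ty":-130,"tz":0,"turn":3.2}]' 60; python3 -c "
from h import *
go(.612,-.232,.24,90)"
```

```text
time: 1.48
position: [0.3996, -0.4252, 0.2419]
tool_rot: [3.141, 0.001, 0.001]
ft_force: [0.8, -1.3, 0.6]
grip_width: 0.696
grip_force: 0.0
tx 212.5 ty -193.1 tz 1.8 turn 0.01 (cur -90.0)
```

```bash
python3 -m crank '[{"tx":43,"ty":-39,"tz":0},{"tx":86,"ty":-78,"tz":0},{"tx":129,"ty":-116,"tz":0},{"tx":171,"ty":-154,"tz":0},{"tx":212,"ty":-193,"tz":2}]'; python3 - <<'E'
from h import *
im,d,m=save('wrist','w1.png')
print(ctrl.get_state()['position'],m['origin'])
for q in('funnel','jug'):print(q,ctrl.mark_of('wrist',q)[:2],ctrl.mark_of('top',q)[:1])
P=cloud(d,m)
k=(P[...,2]>.115)&(P[...,2]<.14)&(abs(P[...,0]-.612)<.04)&(abs(P[...,1]+.232)<.04)
print(k.sum(),np.nanmean(P[k],0),np.nanmin(P[k],0),np.nanmax(P[k],0)); go(.612,-.232,.11,90)
E
```

```text
[ 0.40787188 -0.41686524  0.24206168] [ 0.47881598 -0.41613224  0.38585946]
funnel [] [{'xyz': [0.6117, -0.2315, 0.0219], 'confidence': 0.86}]
jug [] [{'xyz': [0.7348, -0.268, 0.0025], 'confidence': 0.66}]$[0]: bad value
<stdin>:7: RuntimeWarning: Mean of empty slice
Traceback (most recent call last):
ValueError: zero-size array to reduction operation fmin which has no identity
```

View pics/w1.png

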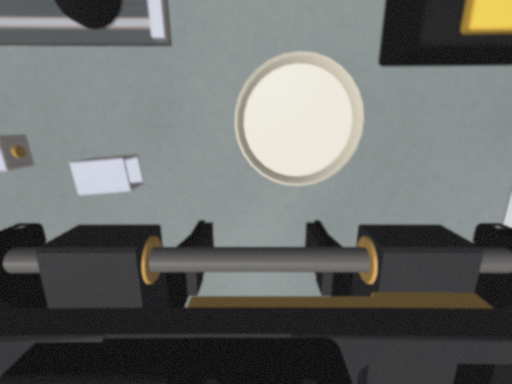

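```bash
python3 -m crank '[{"tx":43,"ty":-39,"tz":0,"turn":0},{"tx":86,"ty":-78,"tz":0,"turn":0},{"tx":129,"ty":-116,"tz":0,"turn":0},{"tx":171,"ty":-154,"tz":0,"turn":0},{"tx":204,"ty":-184,"tz":2,"turn":0}]'; python3 - <<'E'
from h import *
im,d,m=save('wrist','w2.png')
print(ctrl.get_state()['position'],m['origin'])
P=cloud(d,m)
k=(P[...,2]>.115)&(P[...,2]<.14)&(abs(P[...,0]-.612)<.04)&(abs(P[...,1]+.232)<.04)
print(k.sum())
if k.sum():print(np.nanmean(P[k],0),np.nanmin(P[k],0),np.nanmax(P[k],0))
go(.612,-.232,.11,90)
z=np.load('last_top.npz'); m=dict(intrinsics=z['K'],dist_coeffs=z['D'],origin=z['o'],orientation=z['q'])
P=cloud(z['d'],m)
k=(P[...,2]>.1)&(P[...,2]<.14)&(abs(P[...,0]-.612)<.04)&(abs(P[...,1]+.232)<.04)
print(P[k].round(3))
E
```

```text
time: 2.35
position: [0.603, -0.2429, 0.2395]
tool_rot: [3.141, -0.002, 0.0]
ft_force: [0.5, -0.4, -0.1]
grip_width: 0.688
grip_force: 0.0
[ 0.60706058 -0.23603369  0.2388322 ] [ 0.67835836 -0.2358108   0.38241886]
289
[ 0.61694918 -0.22495569  0.12881689] [ 0.60751683 -0.23290863  0.1156742 ] [ 0.62452584 -0.21619355  0.13179928]
tx 4.5 ty -3.4 tz 128.9 turn 0.07 (cur -89.6)
[[ 0.619 -0.231  0.128]
 [ 0.619 -0.234  0.13 ]
 [ 0.619 -0.238  0.127]
 [ 0.618 -0.229  0.109]
 [ 0.615 -0.228  0.131]
 [ 0.616 -0.231  0.13 ]
 [ 0.616 -0.235  0.128]
 [ 0.615 -0.237  0.131]
 [ 0.616 -0.24   0.129]
 [ 0.616 -0.227  0.105]
 [ 0.614 -0.227  0.121]
 [ 0.612 -0.228  0.131]
 [ 0.612 -0.231  0.13 ]
 [ 0.612 -0.233  0.135]
 [ 0.613 -0.238  0.127]
 [ 0.612 -0.24   0.132]
 [ 0.612 -0.226  0.11 ]
 [ 0.61  -0.225  0.128]
 [ 0.609 -0.227  0.134]
 [ 0.609 -0.231  0.13 ]
 [ 0.61  -0.235  0.127]
 [ 0.609 -0.237  0.131]
 [ 0.609 -0.24   0.131]
 [ 0.609 -0.226  0.11 ]
 [ 0.607 -0.227  0.121]
 [ 0.607 -0.228  0.127]
 [ 0.606 -0.231  0.131]
 [ 0.606 -0.234  0.13 ]
 [ 0.606 -0.237  0.132]
 [ 0.606 -0.24   0.128]
 [ 0.606 -0.226  0.107]
 [ 0.605 -0.229  0.111]
 [ 0.604 -0.229  0.123]
 [ 0.604 -0.233  0.122]
 [ 0.603 -0.233  0.134]
 [ 0.603 -0.237  0.13 ]
 [ 0.603 -0.233  0.107]
 [ 0.603 -0.236  0.105]]
```

```bash
python3 -m crank '[{"tx":5,"ty":-4,"tz":30,"turn":0},{"tx":5,"ty":-4,"tz":75,"turn":0},{"tx":5,"ty":-4,"tz":112,"turn":0},{"tx":5,"ty":-4,"tz":129,"turn":0},{"tx":5,"ty":-4,"tz":129,"turn":0}]' 60; python3 -m crank '[{"tx":0,"ty":0,"tz":0,"turn":0},{"tx":0,"ty":0,"tz":0,"turn":0},{"tx":0,"ty":0,"tz":0,"turn":0},{"tx":0,"ty":0,"tz":0,"turn":0}]' 5 15;
```

```text
time: 3.02
position: [0.6061, -0.2398, 0.1096]
tool_rot: [-3.141, 0.002, 0.003]
ft_force: [0.5, 0.7, 0.7]
grip_width: 0.687
grip_force: 0.0
time: 3.52
position: [0.6074, -0.2385, 0.1111]
tool_rot: [3.141, 0.001, 0.001]
ft_force: [1.3, -0.5, -0.0]
grip_width: 0.322
grip_force: 0.1
```

```bash
python3 -m crank '[{"tx":0,"ty":0,"tz":0,"turn":0},{"tx":0,"ty":0,"tz":0,"turn":0},{"tx":0,"ty":0,"tz":0,"turn":0},{"tx":0,"ty":0,"tz":0,"turn":0}]' 5 15; python3 -m crank '[{"tx":0,"ty":0,"tz":-20,"turn":0},{"tx":0,"ty":0,"tz":-60,"turn":0},{"tx":0,"ty":0,"tz":-100,"turn":0},{"tx":0,"ty":0,"tz":-100,"turn":0}]'; python3 - <<'E'
from h import *
for i in range(3): print(ctrl.get_state()['position']); ctrl.get_image('top')
go(.47,-.479,.21)
print(ctrl.mark_of('top','dish')[:1])
E
```

```text
time: 4.03
position: [0.6072, -0.2385, 0.1107]
tool_rot: [3.142, 0.001, 0.0]
ft_force: [0.3, -0.2, 1.2]
grip_width: 0.2
grip_force: 15.0
time: 4.53
position: [0.6097, -0.2391, 0.2164]
tool_rot: [3.138, 0.001, 0.013]
ft_force: [0.0, -0.3, -0.3]
grip_width: 0.204
grip_force: 15.0
[ 0.60965539 -0.23914368  0.21638838]
[ 0.6083539  -0.23882023  0.21367935]
[ 0.60733588 -0.23860734  0.2116461 ]
tx -136.8 ty 240.4 tz 0.5
[{'xyz': [0.4706, -0.4812, 0.0018], 'confidence': 0.7}]
```

```bash
python3 -m crank '[{"tx":-25,"ty":43,"tz":0,"turn":0},{"tx":-55,"ty":96,"tz":0,"turn":0},{"tx":-84,"ty":148,"tz":0,"turn":0},{"tx":-113,"ty":198,"tz":0,"turn":0},{"tx":-137,"ty":241,"tz":0,"turn":0}]';python3 -m crank '[{"tx":0,"ty":0,"tz":40,"turn":0},{"tx":0,"ty":0,"tz":80,"turn":0},{"tx":0,"ty":0,"tz":106,"turn":0},{"tx":0,"ty":0,"tz":112,"turn":0},{"tx":0,"ty":0,"tz":112,"turn":0}]'; python3 - <<'E'
from h import *
im,d,m=save('wrist','w3.png'); print(tool()[0])
print(ctrl.mark_of('top','dish')[:1],ctrl.mark_of('top','funnel')[:1])
E
```

```text
time: 5.35
position: [0.4679, -0.4814, 0.209]
tool_rot: [-3.14, 0.002, 0.004]
ft_force: [0.3, -1.2, 0.4]
grip_width: 0.199
grip_force: 15.0
time: 5.98
position: [0.4702, -0.4794, 0.0983]
tool_rot: [-3.141, -0.001, 0.001]
ft_force: [0.1, 0.2, -0.0]
grip_width: 0.204
grip_force: 15.0
[ 0.47071705 -0.47989096  0.09933422]
[{'xyz': [0.4706, -0.4812, 0.0018], 'confidence': 0.7}] [{'xyz': [0.6113, -0.2347, 0.1243], 'confidence': 0.45}]
```

View pics/w3.png

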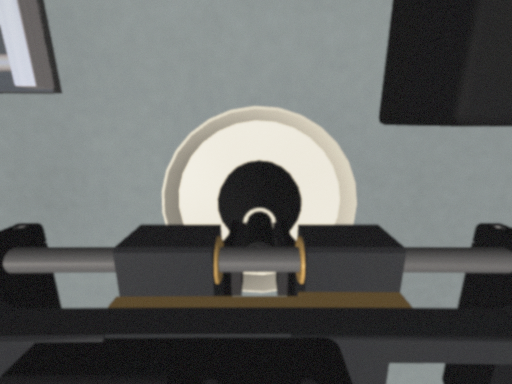

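```bash
python3 -m crank '[{"tx":0,"ty":0,"tz":3,"turn":0},{"tx":0,"ty":0,"tz":5,"turn":0},{"tx":0,"ty":0,"tz":6,"turn":0},{"tx":0,"ty":0,"tz":6,"turn":0}]'; python3 -m crank '[{"tx":0,"ty":0,"tz":0,"turn":0},{"tx":0,"ty":0,"tz":0,"turn":0},{"tx":0,"ty":0,"tz":0,"turn":0},{"tx":0,"ty":0,"tz":0,"turn":0},{"tx":0,"ty":0,"tz":0,"turn":0}]' 50; python3 -m crank '[{"tx":0,"ty":0,"tz":-20,"turn":0},{"tx":0,"ty":0,"tz":-60,"turn":0},{"tx":0,"ty":0,"tz":-100,"turn":0},{"tx":0,"ty":0,"tz":-100,"turn":0}]'; python3 - <<'E'
from h import *
ctrl.get_image('top');ctrl.get_image('wrist')
print(ctrl.mark_of('top','funnel')[:1],ctrl.mark_of('wrist','funnel')[:1],ctrl.mark_of('top','handle')[:2])
go(.591,-.094,.2)
E
```

```text
time: 6.62
position: [0.4703, -0.4796, 0.0927]
tool_rot: [3.141, 0.001, 0.0]
ft_force: [0.1, 0.1, -0.2]
grip_width: 0.201
grip_force: 15.0
time: 7.25
position: [0.4703, -0.4796, 0.0926]
tool_rot: [3.141, 0.001, -0.0]
ft_force: [-0.1, -0.2, 1.0]
grip_width: 0.565
grip_force: 0.0
time: 7.75
position: [0.4725, -0.4814, 0.199]
tool_rot: [3.135, 0.001, 0.011]
ft_force: [0.5, 0.2, -0.0]
grip_width: 0.575
grip_force: 0.0
[{'xyz': [0.6118, 0.1499, 0.0403], 'confidence': 0.59}] [{'xyz': [0.4729, -0.4809, 0.0065], 'confidence': 0.87}] [{'xyz': [0.5934, -0.0936, 0.0907], 'confidence': 0.94}]
tx 121.5 ty -385.0 tz -8.3
```

```bash
python3 -m crank '[{"tx":18,"ty":-57,"tz":0,"turn":0},{"tx":36,"ty":-114,"tz":0,"turn":0},{"tx":54,"ty":-171,"tz":0,"turn":0},{"tx":71,"ty":-227,"tz":0,"turn":0},{"tx":89,"ty":-283,"tz":0,"turn":0}]';python3 -m crank '[{"tx":16,"ty":-51,"tz":0,"turn":0},{"tx":32,"ty":-102,"tz":0,"turn":0},{"tx":32,"ty":-102,"tz":0,"turn":0},{"tx":32,"ty":-102,"tz":0,"turn":0}]'; python3 - <<'E'
from h import *
im,d,m=save('wrist','w4.png'); print(tool()[0])
for c in('wrist','top'):print(ctrl.mark_of(c,'handle')[:1])
P=cloud(d,m); k=(P[...,2]>.08)&(P[...,2]<.094)&(abs(P[...,0]-.592)<.02)&(abs(P[...,1]+.094)<.02)
print(k.sum(),(np.nanmin(P[k],0)+np.nanmax(P[k],0))/2)
go(.592,-.094,.075,90)
E
```

```text
time: 8.62
position: [0.5588, -0.1946, 0.1915]
tool_rot: [-3.141, -0.001, 0.003]
ft_force: [0.5, -0.5, 0.7]
grip_width: 0.575
grip_force: 0.0
time: 9.12
position: [0.5905, -0.0951, 0.1916]
tool_rot: [3.141, 0.001, -0.003]
ft_force: [-0.1, -0.6, 0.2]
grip_width: 0.578
grip_force: 0.0
[ 0.59040479 -0.09615638  0.19169295]
[{'xyz': [0.5947, -0.0955, 0.0901], 'confidence': 0.56}]
[{'xyz': [0.5934, -0.0936, 0.0907], 'confidence': 0.94}]
338 [ 0.59344933 -0.09510518  0.08513913]
tx 1.6 ty -2.7 tz 117.0 turn -0.03 (cur -90.1)
```

View pics/w4.png

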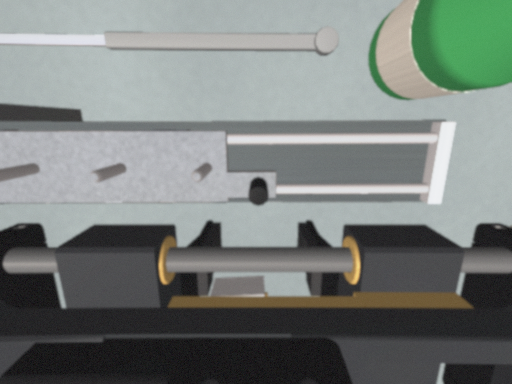

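```bash
python3 -m crank '[{"tx":2,"ty":-1,"tz":40,"turn":0},{"tx":2,"ty":-1,"tz":80,"turn":0},{"tx":2,"ty":-1,"tz":110,"turn":0},{"tx":2,"ty":-1,"tz":117,"turn":0},{"tx":2,"ty":-1,"tz":117,"turn":0}]' 50; python3 -m crank '[{"tx":0,"ty":0,"tz":0,"turn":0},{"tx":0,"ty":0,"tz":0,"turn":0},{"tx":0,"ty":0,"tz":0,"turn":0},{"tx":0,"ty":0,"tz":0,"turn":0},{"tx":0,"ty":0,"tz":0,"turn":0}]' 10 20;  python3 -m crank '[{"tx":0,"ty":30,"tz":0,"turn":0},{"tx":1,"ty":70,"tz":0,"turn":0},{"tx":1,"ty":110,"tz":0,"turn":0},{"tx":2,"ty":150,"tz":0,"turn":0},{"tx":2,"ty":150,"tz":0,"turn":0}]'
```

```text
time: 9.9
position: [0.5932, -0.0944, 0.0759]
tool_rot: [3.141, -0.001, 0.0]
ft_force: [-0.1, -0.1, 0.4]
grip_width: 0.574
grip_force: 0.0
time: 10.52
position: [0.5933, -0.0937, 0.076]
tool_rot: [3.141, 0.001, 0.001]
ft_force: [-0.0, 0.1, 2.0]
grip_width: 0.221
grip_force: 20.0
time: 11.15
position: [0.5942, -0.2497, 0.0759]
tool_rot: [3.137, -0.009, -0.0]
ft_force: [-2.0, -2.9, 3.4]
grip_width: 0.222
grip_force: 20.0
```

```bash
python3 -m crank '[{"tx":0,"ty":40,"tz":0,"turn":0},{"tx":1,"ty":80,"tz":0,"turn":0},{"tx":1,"ty":120,"tz":0,"turn":0},{"tx":2,"ty":144,"tz":0,"turn":0},{"tx":2,"ty":149,"tz":0,"turn":0}]'; python3 -m crank '[{"tx":0,"ty":2,"tz":0,"turn":0},{"tx":0,"ty":4,"tz":0,"turn":0},{"tx":0,"ty":4,"tz":0,"turn":0},{"tx":0,"ty":4,"tz":0,"turn":0}]'
```

```text
time: 11.78
position: [0.5958, -0.3699, 0.0743]
tool_rot: [-3.106, -0.018, 0.024]
ft_force: [-18.5, 39.7, 21.5]
grip_width: 0.817
grip_force: 19.7
time: 12.28
position: [0.5959, -0.3708, 0.0742]
tool_rot: [-3.105, -0.024, 0.026]
ft_force: [-19.3, 38.5, 21.7]
grip_width: 0.836
grip_force: 19.6
```

```bash
python3 -m crank '[{"tx":0,"ty":-10,"tz":0,"turn":0},{"tx":0,"ty":-20,"tz":0,"turn":0},{"tx":0,"ty":-30,"tz":0,"turn":0},{"tx":0,"ty":-30,"tz":0,"turn":0}]' 60;  python3 - <<'E'
from h import *
im,d,m=save('wrist','w5.png'); print(tool()[0])
im,d,m=save('top','t5.png'); print(tool()[0])
for c in('wrist','top'):
  for q in ('handle','peg0','drier','tray','airbar'):print(q,[(np.round(r['xyz'],3),round(r['confidence'],2)) for r in ctrl.mark_of(c,q)[:4]])
E
```

```text
time: 12.78
position: [0.5979, -0.3637, 0.0752]
tool_rot: [-3.138, -0.004, -0.0]
ft_force: [-0.1, 5.9, 1.0]
grip_width: 0.691
grip_force: 3.3
[ 0.59787431 -0.36369455  0.07517334]
[ 0.59790399 -0.3637204   0.07521191]
handle [(array([ 0.599, -0.345,  0.087]), 0.89)]
peg0 [(array([ 0.618, -0.284,  0.038]), 0.8), (array([ 0.615, -0.188,  0.039]), 0.58)]
drier []Traceback (most recent call last):
  File "<stdin>", line 5, in <module>
ValueError: it knows: airbar, bowl, can, dish, drier, driver, funnel, handle, jug, peg, socket, wiper
```

View pics/w5.png

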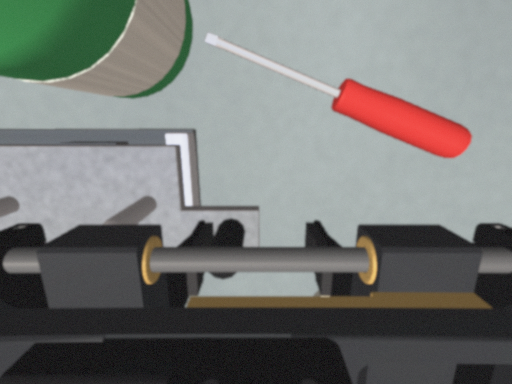

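```bash
python3 -m crank '[{"tx":0,"ty":-18,"tz":0,"turn":0},{"tx":0,"ty":-18,"tz":-40,"turn":0},{"tx":0,"ty":-18,"tz":-90,"turn":0},{"tx":0,"ty":-18,"tz":-130,"turn":0},{"tx":0,"ty":-18,"tz":-130,"turn":0}]';  python3 - <<'E'
from h import *
a=cv2.imread('pics/scene0.png')[155:235,210:365]; b=cv2.imread('pics/w1.png')[120:210,0:150]
b=cv2.resize(b,(620,372)); a=cv2.resize(a,None,fx=4,fy=4,interpolation=cv2.INTER_CUBIC)
c=cv2.resize(cv2.imread('pics/w1.png')[120:210,0:150],(400,240)); a=a
cv2.imwrite('pics/s1.png',np.vstack([a,np.pad(c,((0,0),(0,220),(0,0)))]))
print(ctrl.get_state()['joint_positions'].round(2)); go(.43,-.2,.22,0)
print([r['xyz'] for r in (ctrl.get_image('top'),ctrl.mark_of('top','handle'))[1][:1]])
print([(r['xyz'],r['confidence']) for r in ctrl.mark_of('top','bowl0')])
E
```

```text
time: 13.65
position: [0.5993, -0.3501, 0.2107]
tool_rot: [3.136, -0.001, 0.012]
ft_force: [-0.0, 0.1, -0.2]
grip_width: 0.691
grip_force: 0.0
[ 0.74  0.44 -0.35  1.37  0.15  1.35 -1.18]
tx -169.3 ty -149.9 tz -11.4 turn 17.99 (cur -90.0)
[[0.5947, -0.344, 0.088]]
[([0.4351, 0.1008, 0.0238], 0.69), ([0.4142, 0.2555, 0.0234], 0.66), ([0.4319, -0.0658, 0.0239], 0.66), ([0.4004, -0.224, 0.0186], 0.54)]
```

View pics/s1.png

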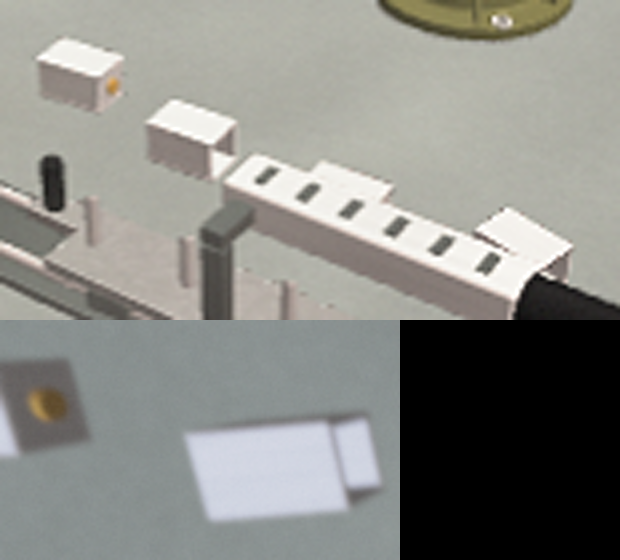

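```bash
python3 -m crank '[{"tx":-40,"ty":-31,"tz":0,"turn":-2},{"tx":-80,"ty":-62,"tz":0,"turn":-4},{"tx":-120,"ty":-93,"tz":0,"turn":-6},{"tx":-160,"ty":-124,"tz":0,"turn":-8},{"tx":-199,"ty":-155,"tz":0,"turn":-10}]'; python3 -m crank '[{"tx":0,"ty":0,"tz":0,"turn":-2},{"tx":0,"ty":0,"tz":0,"turn":-4},{"tx":0,"ty":0,"tz":0,"turn":-6},{"tx":0,"ty":0,"tz":0,"turn":-8},{"tx":0,"ty":0,"tz":0,"turn":-9.2}]' 70; cat > chk.py <<'E'
from h import *
def bowl(P,x,y,r=.055):
    k=(abs(P[...,0]-x)<r)&(abs(P[...,1]-y)<r)&(P[...,2]>.036)&(P[...,2]<.06)
    R=cv2.minAreaRect(P[k][:,:2].astype(np.float32)); a=R[2]
    if R[1][0]<R[1][1]: a+=90
    a=a%180
    print('bowl n',k.sum(),'c',np.round(R[0],4),'sz',np.round(R[1],3),'long axis deg',round(a,1)); return R[0],a
E
python3 - <<'E'
from chk import *
im,d,m=ctrl.get_image('top')+(ctrl.camera_model('top'),)
P=cloud(d,m)
for b in [(.436,.097),(.402,-.223),(.413,.254),(.43,-.069)]:
  try: bowl(P,*b)
  except Exception as e: print(e)
go(.399,-.195,.1,5.9); print(ctrl.get_state()['joint_positions'].round(2))
E
```

```text
time: 14.42
position: [0.3958, -0.1925, 0.2037]
tool_rot: [-2.841, -1.334, 0.003]
ft_force: [-0.1, 0.1, 0.8]
grip_width: 0.692
grip_force: 0.0
time: 15.05
position: [0.397, -0.1935, 0.2039]
tool_rot: [-2.096, -2.337, 0.001]
ft_force: [-0.6, -0.1, -1.2]
grip_width: 0.805
grip_force: 0.0
bowl n 280 c [0.4352 0.0942] sz [0.043 0.07 ] long axis deg 90.3
bowl n 98 c [ 0.4011 -0.2209] sz [0.044 0.067] long axis deg 95.5
bowl n 283 c [0.4125 0.2537] sz [0.07  0.044] long axis deg 76.4
bowl n 288 c [ 0.4296 -0.0708] sz [0.043 0.069] long axis deg 90.5
tx -1.9 ty 2.0 tz 103.9 turn 0.10 (cur 6.4)
[ 0.88 -0.09 -0.45  1.97 -0.04  1.25  0.55]
```

```bash
python3 -m crank '[{"tx":-1,"ty":2,"tz":50,"turn":0},{"tx":-1,"ty":2,"tz":100,"turn":0},{"tx":-1,"ty":2,"tz":150,"turn":0},{"tx":-1,"ty":2,"tz":175,"turn":0},{"tx":-1,"ty":2,"tz":181,"turn":0}]'; python3 -m crank '[{"tx":0,"ty":0,"tz":0,"turn":0},{"tx":0,"ty":0,"tz":0,"turn":0},{"tx":0,"ty":0,"tz":0,"turn":0},{"tx":0,"ty":0,"tz":0,"turn":0},{"tx":0,"ty":0,"tz":0,"turn":0}]' 35 4;python3 -m crank '[{"tx":0,"ty":0,"tz":0,"turn":0},{"tx":0,"ty":0,"tz":-10,"turn":0},{"tx":0,"ty":0,"tz":-20,"turn":0},{"tx":0,"ty":0,"tz":-30,"turn":0},{"tx":0,"ty":0,"tz":-40,"turn":0}]'; python3 -m crank '[{"tx":0,"ty":0,"tz":-15,"turn":0},{"tx":0,"ty":0,"tz":-30,"turn":0},{"tx":0,"ty":0,"tz":-45,"turn":0},{"tx":0,"ty":0,"tz":-60,"turn":0},{"tx":0,"ty":0,"tz":-60,"turn":0}]'; python3 -c "
from h import *
save('wrist','w6.png')"
```

```text
time: 15.72
position: [0.398, -0.1933, 0.022]
tool_rot: [-2.099, -2.33, 0.001]
ft_force: [-1.0, -0.3, 0.6]
grip_width: 0.803
grip_force: 0.0
time: 16.35
position: [0.4007, -0.1948, 0.0254]
tool_rot: [2.101, 2.334, -0.0]
ft_force: [-1.1, 0.4, 6.2]
grip_width: 0.508
grip_force: 4.0
time: 16.98
position: [0.4003, -0.1944, 0.0654]
tool_rot: [2.101, 2.335, -0.0]
ft_force: [-0.2, -0.5, -0.5]
grip_width: 0.507
grip_force: 4.0
time: 17.6
position: [0.4012, -0.1949, 0.126]
tool_rot: [2.1, 2.333, 0.0]
ft_force: [-0.9, -0.9, -1.0]
grip_width: 0.503
grip_force: 4.0
```

View pics/w6.png

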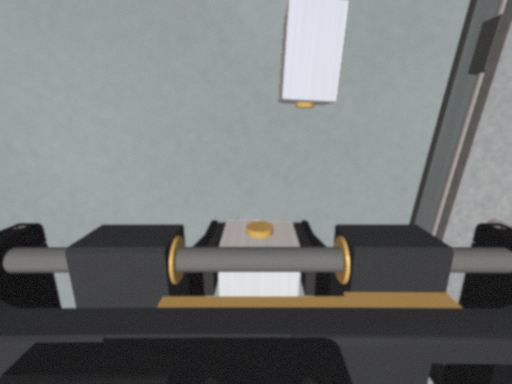

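```bash
python3 - <<'E'
from h import *
z=np.load('last_wrist.npz'); m=dict(intrinsics=z['K'],dist_coeffs=z['D'],origin=z['o'],orientation=z['q'])
P=cloud(z['d'],m); p,M,s=tool()
print(p)
Q=(P-p)@M  # tool frame
for v in range(218,300,6): print(v,[tuple(Q[v,u].round(3)) for u in(235,260,285)])
E
```

```text
[ 0.40053678 -0.19464165  0.12509025]
218 [(np.float64(-0.026), np.float64(-0.026), np.float64(0.125)), (np.float64(-0.026), np.float64(0.001), np.float64(0.126)), (np.float64(-0.026), np.float64(0.027), np.float64(0.125))]
224 [(np.float64(0.01), np.float64(-0.016), np.float64(0.015)), (np.float64(0.014), np.float64(0.0), np.float64(0.006)), (np.float64(0.01), np.float64(0.016), np.float64(0.016))]
230 [(np.float64(0.01), np.float64(-0.015), np.float64(0.006)), (np.float64(0.014), np.float64(0.0), np.float64(-0.002)), (np.float64(0.01), np.float64(0.015), np.float64(0.007))]
236 [(np.float64(0.01), np.float64(-0.014), np.float64(-0.003)), (np.float64(0.011), np.float64(0.0), np.float64(-0.005)), (np.float64(0.009), np.float64(0.015), np.float64(-0.001))]
242 [(np.float64(0.01), np.float64(-0.013), np.float64(-0.01)), (np.float64(0.009), np.float64(0.0), np.float64(-0.009)), (np.float64(0.009), np.float64(0.014), np.float64(-0.009))]
248 [(np.float64(0.033), np.float64(-0.008), np.float64(-0.065)), (np.float64(0.033), np.float64(0.0), np.float64(-0.064)), (np.float64(0.033), np.float
[... 819 characters left out ...]
 np.float64(-0.018)), (np.float64(-0.007), np.float64(0.0), np.float64(-0.019)), (np.float64(-0.007), np.float64(0.013), np.float64(-0.019))]
284 [(np.float64(-0.01), np.float64(-0.013), np.float64(-0.019)), (np.float64(-0.01), np.float64(0.0), np.float64(-0.019)), (np.float64(-0.011), np.float64(0.013), np.float64(-0.018))]
290 [(np.float64(-0.015), np.float64(-0.013), np.float64(-0.018)), (np.float64(-0.014), np.float64(0.0), np.float64(-0.018)), (np.float64(-0.015), np.float64(0.014), np.float64(-0.018))]
296 [(np.float64(-0.018), np.float64(-0.013), np.float64(-0.019)), (np.float64(-0.018), np.float64(0.0), np.float64(-0.018)), (np.float64(-0.018), np.float64(0.014), np.float64(-0.018))]
```

```bash
python3 -m crank '[{"tx":0,"ty":0,"tz":0,"turn":0},{"tx":0,"ty":0,"tz":-60,"turn":0},{"tx":0,"ty":0,"tz":-60,"turn":0},{"tx":0,"ty":0,"tz":0,"turn":0},{"tx":0,"ty":0,"tz":-62,"turn":0}]' 35 3;  cat >> chk.py <<'E'
def held():
    im,d=ctrl.get_image('wrist'); m=ctrl.camera_model('wrist'); p,M,s=tool(); Q=(cloud(d,m)-p)@M
    # boss / closed face profile at column 240..280
    k=(abs(Q[...,1])<.016)&(Q[...,2]>-.04)&(Q[...,2]<.05)&(abs(Q[...,0])<.06)
    q=Q[k]; 
    print('tcp',p.round(4),'w',round(s['grip_width']*87,1)); 
    for z0 in np.arange(-.035,.05,.006):
        j=(q[:,2]>=z0)&(q[:,2]<z0+.006)
        if j.sum()>3: print('z %.3f x %.3f..%.3f n%d'%(z0+.003,q[j,0].min(),q[j,0].max(),j.sum()))
E
python3 -c "
from chk import *
held()"
```

```text
time: 18.27
position: [0.3864, -0.1885, 0.17]
tool_rot: [-2.077, -2.307, 0.011]
ft_force: [1.2, -1.3, -0.8]
grip_width: 0.504
grip_force: 3.0
tcp [ 0.397  -0.1928  0.1857] w 44.0
z -0.002 x 0.002..0.006 n26
z 0.004 x -0.001..0.021 n1778
z 0.010 x -0.024..0.022 n438
z 0.016 x 0.021..0.023 n223
z 0.022 x 0.022..0.024 n200
z 0.028 x 0.023..0.025 n192
z 0.034 x 0.024..0.026 n158
z 0.040 x 0.025..0.026 n150
z 0.046 x 0.025..0.028 n145
z 0.052 x 0.027..0.028 n20
```

```bash
python3 -m crank '[{"tx":0,"ty":0,"tz":0,"turn":0},{"tx":0,"ty":0,"tz":0,"turn":0}]' 35 15; python3 -c "
from chk import *
held(); go(.617,-.284,.19,90)"
```

```text
time: 18.58
position: [0.3998, -0.1942, 0.1857]
tool_rot: [-2.101, -2.335, 0.001]
ft_force: [-0.1, 0.4, -1.0]
grip_width: 0.503
grip_force: 15.0
tcp [ 0.3998 -0.1942  0.1857] w 44.0
z -0.002 x 0.002..0.020 n509
z 0.004 x -0.001..0.022 n1351
z 0.010 x 0.020..0.024 n329
z 0.016 x 0.022..0.026 n316
z 0.022 x 0.025..0.028 n296
z 0.028 x 0.027..0.030 n252
z 0.034 x 0.029..0.032 n239
z 0.040 x 0.031..0.034 n217
z 0.046 x 0.033..0.036 n198
z 0.052 x 0.035..0.037 n34
tx -112.1 ty 206.6 tz -4.7 turn -16.79 (cur 6.0)
```

```bash
python3 -c "
from chk import *
go(.600,-.284,.205,90)"; python3 -m crank '[{"tx":0,"ty":0,"tz":-15,"turn":1.8},{"tx":0,"ty":0,"tz":-20,"turn":3.8},{"tx":0,"ty":0,"tz":-20,"turn":5.8},{"tx":0,"ty":0,"tz":-20,"turn":7.8},{"tx":0,"ty":0,"tz":-20,"turn":9.8}]';python3 -m crank '[{"tx":0,"ty":0,"tz":0,"turn":2},{"tx":0,"ty":0,"tz":0,"turn":4},{"tx":0,"ty":0,"tz":0,"turn":6},{"tx":0,"ty":0,"tz":0,"turn":8},{"tx":0,"ty":0,"tz":0,"turn":9.4}]'; python3 -c "
from chk import *
held()
go(.600,-.284,.205,90);print(ctrl.mark_of('wrist','peg0'))"
```

```text
tx -110.3 ty 189.7 tz -19.6 turn -16.79 (cur 6.0)
time: 19.25
position: [0.3998, -0.1942, 0.2058]
tool_rot: [-2.883, -1.245, 0.001]
ft_force: [0.5, -1.0, -0.7]
grip_width: 0.504
grip_force: 15.0
time: 19.88
position: [0.3999, -0.1942, 0.2058]
tool_rot: [-3.141, 0.006, 0.002]
ft_force: [-0.3, 0.5, -1.3]
grip_width: 0.499
grip_force: 15.0
tcp [ 0.3999 -0.1943  0.2059] w 43.8
z -0.002 x 0.001..0.019 n539
z 0.004 x -0.002..0.021 n1308
z 0.010 x 0.019..0.023 n339
z 0.016 x 0.021..0.025 n313
z 0.022 x 0.023..0.027 n283
z 0.028 x 0.026..0.029 n256
z 0.034 x 0.027..0.031 n238
z 0.040 x 0.030..0.033 n216
z 0.046 x 0.032..0.035 n200
z 0.052 x 0.035..0.036 n31
tx 200.8 ty 88.3 tz 0.6 turn -0.08 (cur -90.4)
[{'xyz': [0.4115, -0.1962, 0.1671], 'confidence': 0.53}]
```

```bash
python3 - <<'E'
from h import *
for c in ['top']:
  im,d=ctrl.get_image(c); m=ctrl.camera_model(c); P=cloud(d,m)
  for y in(-.284,-.189,-.094,.001):
    k=(P[...,2]>.06)&(P[...,2]<.1)&(abs(P[...,0]-.617)<.025)&(abs(P[...,1]-y)<.025)
    t=(P[...,2]>.08)&k
    print(y,k.sum(),t.sum(), P[t].mean(0).round(4) if t.sum() else 0)
  print(ctrl.mark_of(c,'peg0'))
E
python3 -m crank '[{"tx":40,"ty":18,"tz":0,"turn":0},{"tx":85,"ty":37,"tz":0,"turn":0},{"tx":130,"ty":57,"tz":0,"turn":0},{"tx":175,"ty":77,"tz":0,"turn":0},{"tx":201,"ty":89,"tz":0,"turn":0}]'
```

```text
-0.284 15 10 [ 0.6137 -0.2864  0.0864]
-0.189 14 8 [ 0.6132 -0.1915  0.0867]
-0.094 12 9 [ 0.6128 -0.0973  0.0879]
0.001 9 6 [ 0.613  -0.0026  0.0866]
[{'xyz': [0.6126, -0.0977, 0.0372], 'confidence': 0.9}, {'xyz': [0.6167, -0.0026, 0.0408], 'confidence': 0.78}, {'xyz': [0.6167, -0.2892, 0.0399], 'confidence': 0.76}, {'xyz': [0.6164, -0.195, 0.0378], 'confidence': 0.75}, {'xyz': [0.7454, 0.0005, 0.0019], 'confidence': 0.43}]
time: 20.7
position: [0.6028, -0.2842, 0.2052]
tool_rot: [-3.14, -0.003, 0.001]
ft_force: [-0.0, 0.5, -1.3]
grip_width: 0.502
grip_force: 15.0
```

```bash
python3 -m crank '[{"tx":-3,"ty":3,"tz":20,"turn":0},{"tx":-3,"ty":3,"tz":40,"turn":0},{"tx":-3,"ty":3,"tz":52,"turn":0},{"tx":-3,"ty":3,"tz":60,"turn":0},{"tx":-3,"ty":3,"tz":63,"turn":0}]';  python3 -m crank '[{"tx":0,"ty":0,"tz":0,"turn":0},{"tx":6,"ty":0,"tz":0,"turn":0},{"tx":12,"ty":0,"tz":0,"turn":0},{"tx":18,"ty":0,"tz":0,"turn":0},{"tx":18,"ty":0,"tz":0,"turn":0}]' 35 5; python3 -c "
from chk import *
held();go(.616,-.287,.12,90)"
```

```text
time: 21.32
position: [0.598, -0.2862, 0.1434]
tool_rot: [3.141, 0.001, -0.0]
ft_force: [0.6, 0.1, -0.3]
grip_width: 0.5
grip_force: 15.0
time: 21.95
position: [0.617, -0.2859, 0.1434]
tool_rot: [-3.141, -0.002, -0.001]
ft_force: [-0.7, 0.4, -0.5]
grip_width: 0.506
grip_force: 5.0
tcp [ 0.6167 -0.286   0.1434] w 44.4
z -0.002 x 0.001..0.005 n17
z 0.004 x -0.002..0.020 n1777
z 0.010 x -0.024..0.021 n404
z 0.016 x 0.020..0.022 n218
z 0.022 x 0.021..0.023 n202
z 0.028 x 0.022..0.024 n191
z 0.034 x 0.023..0.025 n168
z 0.040 x 0.024..0.026 n158
z 0.046 x 0.025..0.027 n138
z 0.052 x 0.026..0.027 n30
tx -0.7 ty 1.0 tz 23.4 turn 0.01 (cur -89.9)
```

```bash
python3 -m crank '[{"tx":0,"ty":1,"tz":10,"turn":0},{"tx":0,"ty":1,"tz":20,"turn":0},{"tx":0,"ty":1,"tz":26,"turn":0},{"tx":0,"ty":1,"tz":28,"turn":0},{"tx":0,"ty":1,"tz":28,"turn":0}]' 35 3;  python3 -m crank '[{"tx":0,"ty":0,"tz":0,"turn":0},{"tx":0,"ty":0,"tz":0,"turn":0},{"tx":0,"ty":0,"tz":0,"turn":0},{"tx":0,"ty":0,"tz":-30,"turn":0},{"tx":0,"ty":0,"tz":-80,"turn":0}]' 60; python3 -c "
from chk import *
im,d,m=save('wrist','w7.png'); P=cloud(d,m)
k=(abs(P[...,0]-.616)<.04)&(abs(P[...,1]+.287)<.04)&(P[...,2]>.1)&(P[...,2]<.125)
q=P[k];print(k.sum(),q.min(0),q.max(0),np.median(q[:,2]),(q[:,:2].min(0)+q[:,:2].max(0))/2)
print(ctrl.get_state()['joint_positions'].round(2)); go(.428,-.098,.2,-.4)"
```

```text
time: 22.62
position: [0.6169, -0.2873, 0.1161]
tool_rot: [3.141, 0.001, 0.002]
ft_force: [0.8, 1.3, 1.9]
grip_width: 0.505
grip_force: 3.0
time: 23.25
position: [0.6148, -0.287, 0.194]
tool_rot: [-3.14, -0.001, 0.007]
ft_force: [0.9, -0.9, 1.2]
grip_width: 0.69
grip_force: 0.0
2465 [ 0.60783822 -0.31069653  0.10056736] [ 0.65173015 -0.26668318  0.12498292] 0.1203099998222125 [ 0.62978418 -0.28868985]
[ 0.8   0.46 -0.56  1.4   0.24  1.34 -1.33]
tx -190.8 ty -190.2 tz 1.5 turn -17.92 (cur -90.0)
```

```bash
python3 -m crank '[{"tx":0,"ty":0,"tz":0,"turn":0},{"tx":-30,"ty":0,"tz":0,"turn":0},{"tx":-30,"ty":0,"tz":0,"turn":0}]'; python3 -c "
from chk import *
im,d,m=save('wrist','w8.png'); P=cloud(d,m)
k=(abs(P[...,0]-.616)<.05)&(abs(P[...,1]+.287)<.04)&(P[...,2]>.098)&(P[...,2]<.13)
q=P[k];print(k.sum(),q.min(0),q.max(0),np.median(q[:,2]),(q[:,:2].min(0)+q[:,:2].max(0))/2,cv2.minAreaRect(q[:,:2].astype(np.float32)))
print(ctrl.mark_of('wrist','bowl0'))
A=np.c_[q[:,:2],np.ones(len(q))]; print(np.linalg.lstsq(A,q[:,2],rcond=None)[0])
"
```

```text
time: 23.68
position: [0.5838, -0.288, 0.194]
tool_rot: [3.141, -0.002, -0.006]
ft_force: [0.2, -0.6, -0.1]
grip_width: 0.689
grip_force: 0.0
2690 [ 0.60406623 -0.30872699  0.10180993] [ 0.64828333 -0.26476894  0.11658771] 0.11076544139672481 [ 0.62617478 -0.28674797] ((0.6261721253395081, -0.28674212098121643), (0.04420488700270653, 0.043950553983449936), 0.06191438436508179)
[{'xyz': [0.6269, -0.2855, 0.0768], 'confidence': 0.82}]
[-0.02749942 -0.00128197  0.12779354]
```

View pics/w8.png

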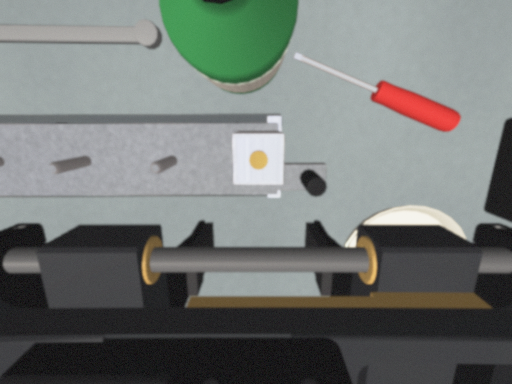

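```bash
python3 -m crank '[{"tx":-32,"ty":-38,"tz":0,"turn":-2},{"tx":-64,"ty":-77,"tz":0,"turn":-4},{"tx":-96,"ty":-116,"tz":0,"turn":-6},{"tx":-128,"ty":-155,"tz":0,"turn":-8},{"tx":-155,"ty":-188,"tz":0,"turn":-10}]' 70; python3 -m crank '[{"tx":0,"ty":0,"tz":0,"turn":-2},{"tx":0,"ty":0,"tz":0,"turn":-4},{"tx":0,"ty":0,"tz":0,"turn":-6},{"tx":0,"ty":0,"tz":0,"turn":-8},{"tx":0,"ty":0,"tz":0,"turn":-8.1}]'; python3 -m crank '[{"tx":0,"ty":0,"tz":20,"turn":0},{"tx":0,"ty":0,"tz":30,"turn":0},{"tx":0,"ty":0,"tz":30,"turn":0}]'; python3 - <<'E'
from chk import *
im,d=ctrl.get_image('wrist'); m=ctrl.camera_model('wrist'); P=cloud(d,m)
print(tool()[0])
im,d=ctrl.get_image('top'); m=ctrl.camera_model('top'); P=cloud(d,m)
for b in [(.436,.097),(.413,.254),(.43,-.069)]:
  try: bowl(P,*b)
  except Exception as e: print(e)
go(.4296,-.100,.024,.4)
E
```

```text
time: 24.4
position: [0.4306, -0.0974, 0.1952]
tool_rot: [-2.842, -1.339, -0.0]
ft_force: [0.0, 0.0, 1.3]
grip_width: 0.801
grip_force: 0.0
time: 25.02
position: [0.4316, -0.0989, 0.1954]
tool_rot: [-2.211, -2.231, -0.001]
ft_force: [0.2, -0.1, 0.2]
grip_width: 0.807
grip_force: 0.0
time: 25.4
position: [0.4308, -0.0991, 0.1649]
tool_rot: [-2.211, -2.23, 0.001]
ft_force: [0.7, -0.3, -0.9]
grip_width: 0.801
grip_force: 0.0
[ 0.4312462  -0.09922207  0.16551183]
bowl n 279 c [0.4353 0.0943] sz [0.043 0.07 ] long axis deg 90.3
bowl n 283 c [0.4127 0.2537] sz [0.07  0.044] long axis deg 76.6
bowl n 201 c [ 0.4294 -0.0594] sz [0.043 0.047] long axis deg 90.4
tx -0.6 ty -2.0 tz 141.9 turn 0.02 (cur 0.5)
```

```bash
python3 -m crank '[{"tx":-1,"ty":-2,"tz":50,"turn":0},{"tx":-1,"ty":-2,"tz":100,"turn":0},{"tx":-1,"ty":-2,"tz":130,"turn":0},{"tx":-1,"ty":-2,"tz":142,"turn":0},{"tx":-1,"ty":-2,"tz":142,"turn":0}]'; python3 -m crank '[{"tx":0,"ty":0,"tz":0,"turn":0},{"tx":0,"ty":0,"tz":0,"turn":0},{"tx":0,"ty":0,"tz":0,"turn":0},{"tx":0,"ty":0,"tz":0,"turn":0},{"tx":0,"ty":0,"tz":0,"turn":0}]' 35 3;python3 -m crank '[{"tx":0,"ty":0,"tz":0,"turn":0},{"tx":0,"ty":0,"tz":-15,"turn":0},{"tx":0,"ty":0,"tz":-35,"turn":0},{"tx":0,"ty":0,"tz":-60,"turn":0},{"tx":0,"ty":0,"tz":-80,"turn":0}]'; python3 -c "
from chk import *
held()"
```

```text
time: 26.12
position: [0.4295, -0.1004, 0.0238]
tool_rot: [-2.211, -2.231, -0.0]
ft_force: [-0.1, -0.4, 0.0]
grip_width: 0.804
grip_force: 0.0
time: 26.75
position: [0.4297, -0.1007, 0.024]
tool_rot: [2.21, 2.231, 0.0]
ft_force: [0.1, -0.5, 4.1]
grip_width: 0.504
grip_force: 3.0
time: 27.38
position: [0.429, -0.1, 0.1047]
tool_rot: [-2.211, -2.232, 0.0]
ft_force: [0.7, -0.1, -1.5]
grip_width: 0.503
grip_force: 3.0
tcp [ 0.4306 -0.1005  0.1069] w 43.7
z -0.002 x 0.008..0.031 n816
z 0.004 x -0.000..0.033 n1757
z 0.010 x -0.003..0.035 n581
z 0.016 x 0.034..0.037 n277
z 0.022 x 0.035..0.039 n249
z 0.028 x 0.037..0.040 n225
z 0.034 x 0.039..0.042 n202
z 0.040 x 0.041..0.044 n188
z 0.046 x 0.043..0.046 n180
z 0.052 x 0.045..0.046 n27
```

```bash
python3 -m crank '[{"tx":0,"ty":0,"tz":0,"turn":0},{"tx":0,"ty":0,"tz":-20,"turn":1.8},{"tx":0,"ty":0,"tz":-50,"turn":3.8},{"tx":0,"ty":0,"tz":-80,"turn":5.8},{"tx":0,"ty":0,"tz":-100,"turn":7.8}]' 35 15;python3 -m crank '[{"tx":0,"ty":0,"tz":0,"turn":2},{"tx":0,"ty":0,"tz":0,"turn":4},{"tx":0,"ty":0,"tz":0,"turn":6},{"tx":0,"ty":0,"tz":0,"turn":8},{"tx":0,"ty":0,"tz":0,"turn":10.2}]'; python3 -c "
from chk import *
held()
go(.588,-.192,.205,90)"
```

```text
time: 28.05
position: [0.4288, -0.1002, 0.2036]
tool_rot: [-2.832, -1.357, 0.001]
ft_force: [0.3, 0.2, -0.9]
grip_width: 0.5
grip_force: 15.0
time: 28.68
position: [0.4283, -0.1, 0.2021]
tool_rot: [-3.14, -0.012, 0.004]
ft_force: [-0.3, -0.2, -1.8]
grip_width: 0.504
grip_force: 15.0
tcp [ 0.4283 -0.1001  0.2022] w 44.1
z -0.002 x 0.009..0.030 n249
z 0.004 x -0.000..0.032 n2237
z 0.010 x -0.004..0.033 n614
z 0.016 x 0.032..0.035 n252
z 0.022 x 0.034..0.036 n223
z 0.028 x 0.035..0.038 n194
z 0.034 x 0.037..0.039 n195
z 0.040 x 0.039..0.041 n160
z 0.046 x 0.040..0.042 n160
z 0.052 x 0.042..0.042 n25
tx 159.5 ty 92.2 tz -3.3 turn 0.02 (cur -89.9)
```

```bash
python3 -m crank '[{"tx":35,"ty":20,"tz":0,"turn":0},{"tx":75,"ty":43,"tz":0,"turn":0},{"tx":115,"ty":66,"tz":0,"turn":0},{"tx":150,"ty":86,"tz":0,"turn":0},{"tx":161,"ty":92,"tz":0,"turn":0}]'; python3 -m crank '[{"tx":0,"ty":0,"tz":15,"turn":0},{"tx":0,"ty":0,"tz":35,"turn":0},{"tx":0,"ty":0,"tz":50,"turn":0},{"tx":0,"ty":0,"tz":62,"turn":0},{"tx":0,"ty":0,"tz":65,"turn":0}]'; python3 -m crank '[{"tx":0,"ty":0,"tz":0,"turn":0},{"tx":7,"ty":0,"tz":0,"turn":0},{"tx":14,"ty":0,"tz":0,"turn":0},{"tx":22,"ty":0,"tz":0,"turn":0},{"tx":22,"ty":0,"tz":0,"turn":0}]' 35 5; python3 -c "
from chk import *
held()"
```

```text
time: 29.35
position: [0.5921, -0.1913, 0.2011]
tool_rot: [-3.139, -0.023, 0.004]
ft_force: [-0.2, 0.9, -1.8]
grip_width: 0.5
grip_force: 15.0
time: 29.98
position: [0.5907, -0.1901, 0.1375]
tool_rot: [-3.141, -0.022, 0.002]
ft_force: [-0.6, -0.3, -0.8]
grip_width: 0.502
grip_force: 15.0
time: 30.6
position: [0.6143, -0.1895, 0.1385]
tool_rot: [-3.141, -0.022, -0.001]
ft_force: [0.9, -0.7, -1.4]
grip_width: 0.505
grip_force: 5.0
tcp [ 0.6139 -0.1895  0.1384] w 43.6
z 0.004 x 0.001..0.031 n561
z 0.010 x -0.004..0.032 n2349
z 0.016 x 0.031..0.032 n134
z 0.022 x 0.031..0.032 n116
z 0.028 x 0.031..0.032 n114
z 0.034 x 0.031..0.032 n98
z 0.040 x 0.031..0.032 n83
z 0.046 x 0.031..0.032 n84
z 0.052 x 0.032..0.032 n20
```

```bash
python3 -m crank '[{"tx":-6,"ty":2,"tz":5,"turn":0},{"tx":-6,"ty":2,"tz":12,"turn":0},{"tx":-6,"ty":2,"tz":18,"turn":0},{"tx":-6,"ty":2,"tz":20,"turn":0},{"tx":-6,"ty":2,"tz":20,"turn":0}]' 35 5;  python3 -m crank '[{"tx":0,"ty":0,"tz":0,"turn":0},{"tx":0,"ty":0,"tz":0,"turn":0},{"tx":0,"ty":0,"tz":0,"turn":0},{"tx":0,"ty":0,"tz":-40,"turn":0},{"tx":0,"ty":0,"tz":-80,"turn":0}]' 60; python3 -m crank '[{"tx":-25,"ty":0,"tz":0,"turn":0},{"tx":-30,"ty":0,"tz":0,"turn":0},{"tx":-30,"ty":0,"tz":0,"turn":0}]'; cat >> chk.py <<'E'
def seated(y,cam='wrist'):
    im,d=ctrl.get_image(cam); m=ctrl.camera_model(cam); P=cloud(d,m)
    k=(abs(P[...,0]-.62)<.05)&(abs(P[...,1]-y)<.04)&(P[...,2]>.095)&(P[...,2]<.13); q=P[k]
    print('seated',k.sum(),np.median(q[:,2]).round(4),np.round(cv2.minAreaRect(q[:,:2].astype(np.float32))[:2],4).tolist())
    A=np.c_[q[:,:2],np.ones(len(q))]; print('slope',np.linalg.lstsq(A,q[:,2],rcond=None)[0][:2].round(3))
E
python3 - <<'E'
from chk import *
seated(-.192); seated(-.287)
im,d=ctrl.get_image('top'); m=ctrl.camera_model('top'); P=cloud(d,m)
for b in [(.436,.097),(.413,.254)]: bowl(P,*b)
p,M,s=tool();print(p)
E
```

```text
time: 31.28
position: [0.6078, -0.1922, 0.1188]
tool_rot: [3.141, 0.021, 0.001]
ft_force: [0.8, -1.2, 1.2]
grip_width: 0.506
grip_force: 5.0
time: 31.9
position: [0.607, -0.1918, 0.199]
tool_rot: [-3.141, -0.022, 0.002]
ft_force: [0.6, -0.8, 0.1]
grip_width: 0.689
grip_force: 0.0
time: 32.28
position: [0.5772, -0.1927, 0.1982]
tool_rot: [3.141, 0.021, -0.001]
ft_force: [0.2, 0.1, 0.0]
grip_width: 0.688
grip_force: 0.0
seated 2632 0.1103 [[0.6179, -0.1916], [0.0451, 0.0441]]
slope [-0.036  0.001]
seated 2871 0.11 [[0.6246, -0.2865], [0.0444, 0.0446]]
slope [-0.009 -0.077]
bowl n 279 c [0.4352 0.0941] sz [0.043 0.07 ] long axis deg 90.6
bowl n 286 c [0.4128 0.2542] sz [0.07  0.044] long axis deg 75.9
[ 0.57778987 -0.19222465  0.19803468]
```

```bash
python3 -m crank '[{"tx":-30,"ty":-35,"tz":0,"turn":-2},{"tx":-60,"ty":-70,"tz":0,"turn":-4},{"tx":-90,"ty":-105,"tz":0,"turn":-6},{"tx":-120,"ty":-140,"tz":0,"turn":-8},{"tx":-146,"ty":-172,"tz":0,"turn":-10}]' 70; python3 -m crank '[{"tx":0,"ty":0,"tz":0,"turn":-2},{"tx":0,"ty":0,"tz":0,"turn":-4},{"tx":0,"ty":0,"tz":0,"turn":-6},{"tx":0,"ty":0,"tz":0,"turn":-8},{"tx":0,"ty":0,"tz":0,"turn":-8.3}]'; python3 - <<'E'
from chk import *
im,d,m=save('wrist','w9.png')
print(tool()[0]); print(ctrl.get_state()['joint_positions'].round(2))
E
```

```text
time: 33.05
position: [0.4284, -0.0208, 0.1982]
tool_rot: [-2.833, -1.357, -0.0]
ft_force: [-0.3, -0.1, 0.7]
grip_width: 0.803
grip_force: 0.0
time: 33.67
position: [0.4294, -0.0219, 0.1985]
tool_rot: [-2.176, -2.266, -0.001]
ft_force: [0.9, -0.2, 0.6]
grip_width: 0.801
grip_force: 0.0
[ 0.42934905 -0.02195047  0.1985175 ]
[ 1.   -0.15 -0.91  1.99 -0.13  1.24  0.17]
```

View pics/w9.png

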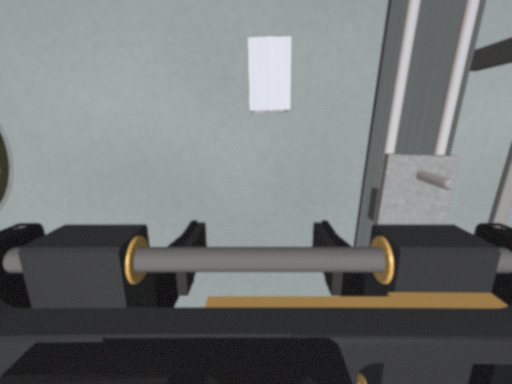

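```bash
python3 -m crank '[{"tx":-30,"ty":0,"tz":30,"turn":0},{"tx":-60,"ty":0,"tz":60,"turn":0},{"tx":-60,"ty":0,"tz":60,"turn":0},{"tx":-60,"ty":0,"tz":60,"turn":0}]'; python3 - <<'E'
from chk import *
im,d=ctrl.get_image('wrist'); m=ctrl.camera_model('wrist'); P=cloud(d,m)
hsv=cv2.cvtColor(im,cv2.COLOR_RGB2HSV)
br=(hsv[...,0]>8)&(hsv[...,0]<30)&(hsv[...,1]>110)
k=br&(abs(P[...,0]-.435)<.05)&(abs(P[...,1]-.06)<.03); print('brass',k.sum())
e=(abs(P[...,0]-.435)<.015)&(P[...,1]>.03)&(P[...,1]<.135)&(P[...,2]>-.005)&(P[...,2]<.05)
ys,xs=np.where(e); print(ys.min(),ys.max(),xs.min(),xs.max())
u=int(np.median(xs))
for v in range(ys.min(),ys.max(),3):print(v,P[v,u].round(3),im[v,u])
cv2.imwrite('pics/w10.png',cv2.resize(im[max(0,ys.min()-20):ys.max()+20,xs.min()-40:xs.max()+40,::-1],None,fx=3,fy=3))
go(.43,.12,.18,0)
E
```

```text
time: 34.22
position: [0.432, -0.0816, 0.139]
tool_rot: [-2.178, -2.264, -0.002]
ft_force: [-0.1, -0.2, 0.1]
grip_width: 0.805
grip_force: 0.0
brass 0
0 81 252 291
0 [0.433 0.081 0.045] [223 226 236]
3 [0.433 0.079 0.045] [223 225 236]
6 [0.433 0.078 0.044] [222 226 236]
9 [0.433 0.076 0.044] [222 225 236]
12 [0.433 0.074 0.044] [222 226 236]
15 [0.434 0.072 0.042] [222 226 236]
18 [0.434 0.069 0.045] [222 226 236]
21 [0.434 0.067 0.046] [223 226 237]
24 [0.434 0.065 0.044] [222 225 235]
27 [0.434 0.063 0.047] [176 174 180]
30 [0.435 0.073 0.005] [221 225 235]
33 [0.435 0.071 0.004] [221 225 235]
36 [nan nan nan] [222 225 236]
39 [0.435 0.065 0.006] [221 224 235]
42 [0.435 0.063 0.004] [161 160 163]
45 [ 0.436  0.062 -0.001] [157 166 163]
48 [0.436 0.059 0.001] [156 165 165]
51 [nan nan nan] [158 166 166]
54 [ 0.436  0.054 -0.   ] [157 165 165]
57 [ 0.436  0.052 -0.   ] [160 167 168]
60 [0.436 0.049 0.002] [158 167 165]
63 [0.436 0.046 0.001] [157 166 166]
66 [0.437 0.044 0.001] [161 170 169]
69 [0.437 0.041 0.001] [160 170 169]
72 [0.437 0.038 0.   ] [162 170 170]
75 [ 0.437  0.036 -0.   ] [162 171 169]
78 [0.437 0.033 0.001] [161 170 169]
tx 201.4 ty 5.8 tz -40.7 turn 0.46 (cur 2.3)
```

```bash
python3 -m crank '[{"tx":40,"ty":2,"tz":0,"turn":0.4},{"tx":85,"ty":4,"tz":0,"turn":0.4},{"tx":130,"ty":6,"tz":0,"turn":0.4},{"tx":175,"ty":8,"tz":0,"turn":0.4},{"tx":204,"ty":10,"tz":0,"turn":0.4}]'; python3 -m crank '[{"tx":0,"ty":0,"tz":0,"turn":0},{"tx":0,"ty":0,"tz":0,"turn":0}]'; python3 -c "
from chk import *
go(.435,.123,.024,.5);print(ctrl.get_state()['joint_positions'].round(2))"
```

```text
time: 34.9
position: [0.4336, 0.1253, 0.1398]
tool_rot: [2.211, 2.228, 0.002]
ft_force: [0.7, -0.7, 1.1]
grip_width: 0.803
grip_force: 0.0
time: 35.15
position: [0.4336, 0.1216, 0.139]
tool_rot: [2.215, 2.226, -0.0]
ft_force: [-0.5, -0.4, -0.0]
grip_width: 0.804
grip_force: 0.0
tx 1.5 ty 1.3 tz 115.0 turn -0.04 (cur 0.3)
[ 0.83  0.02 -1.15  2.02  0.02  1.11 -0.33]
```

```bash
python3 -m crank '[{"tx":1,"ty":1,"tz":40,"turn":0},{"tx":1,"ty":1,"tz":80,"turn":0},{"tx":1,"ty":1,"tz":108,"turn":0},{"tx":1,"ty":1,"tz":115,"turn":0},{"tx":1,"ty":1,"tz":115,"turn":0}]'; python3 -m crank '[{"tx":0,"ty":0,"tz":0,"turn":0},{"tx":0,"ty":0,"tz":0,"turn":0},{"tx":0,"ty":0,"tz":0,"turn":0},{"tx":0,"ty":0,"tz":0,"turn":0},{"tx":0,"ty":0,"tz":0,"turn":0}]' 35 3;python3 -m crank '[{"tx":0,"ty":0,"tz":0,"turn":0},{"tx":0,"ty":0,"tz":-15,"turn":0},{"tx":0,"ty":0,"tz":-35,"turn":0},{"tx":0,"ty":0,"tz":-60,"turn":0},{"tx":0,"ty":0,"tz":-80,"turn":0}]'; python3 -c "
from chk import *
held()"
```

```text
time: 35.78
position: [0.4347, 0.1224, 0.0239]
tool_rot: [2.217, 2.226, -0.0]
ft_force: [-0.7, -0.8, 0.5]
grip_width: 0.803
grip_force: 0.0
time: 36.4
position: [0.4347, 0.1228, 0.0239]
tool_rot: [2.215, 2.227, -0.0]
ft_force: [-0.2, -0.5, 4.0]
grip_width: 0.513
grip_force: 3.0
time: 37.02
position: [0.434, 0.1231, 0.1038]
tool_rot: [-2.215, -2.227, 0.0]
ft_force: [0.5, -0.3, -1.0]
grip_width: 0.503
grip_force: 3.0
tcp [0.4355 0.1236 0.1059] w 43.6
z -0.020 x -0.018..-0.002 n1504
z -0.014 x 0.008..0.010 n163
z -0.008 x 0.008..0.014 n407
z -0.002 x 0.009..0.014 n339
z 0.004 x 0.009..0.015 n215
z 0.010 x 0.009..0.014 n125
z 0.016 x 0.010..0.011 n131
z 0.022 x 0.010..0.011 n85
```

```bash
python3 -m crank '[{"tx":0,"ty":0,"tz":-45,"turn":0},{"tx":0,"ty":0,"tz":-45,"turn":0},{"tx":0,"ty":0,"tz":-45,"turn":0}]'; python3 -c "
from chk import *
held()"
```

```text
time: 37.45
position: [0.4338, 0.1224, 0.1475]
tool_rot: [-2.216, -2.226, 0.002]
ft_force: [-0.7, -0.4, -1.8]
grip_width: 0.505
grip_force: 3.0
tcp [0.4334 0.1224 0.1472] w 43.9
z -0.020 x -0.019..-0.002 n952
z -0.014 x -0.021..-0.006 n532
z -0.008 x 0.006..0.012 n436
z -0.002 x 0.007..0.014 n394
z 0.004 x 0.008..0.015 n281
z 0.010 x 0.010..0.014 n161
z 0.016 x 0.011..0.013 n228
z 0.022 x 0.012..0.013 n105
```

```bash
python3 -m crank '[{"tx":0,"ty":0,"tz":-60,"turn":0},{"tx":0,"ty":0,"tz":-60,"turn":0},{"tx":0,"ty":0,"tz":-60,"turn":0}]'; python3 -c "
from chk import *
held()"
```

```text
time: 37.88
position: [0.4337, 0.1225, 0.2074]
tool_rot: [-2.216, -2.226, 0.002]
ft_force: [0.4, 0.3, -1.1]
grip_width: 0.507
grip_force: 3.0
tcp [0.4333 0.1225 0.2069] w 43.9
z -0.020 x -0.009..-0.004 n267
z -0.014 x -0.018..-0.005 n628
z -0.008 x -0.027..0.009 n488
z -0.002 x -0.030..0.012 n667
z 0.004 x 0.006..0.014 n386
z 0.010 x 0.009..0.016 n478
z 0.016 x 0.013..0.018 n358
```

```bash
python3 -m crank '[{"tx":0,"ty":0,"tz":-62,"turn":0},{"tx":0,"ty":0,"tz":-62,"turn":0},{"tx":0,"ty":0,"tz":-40,"turn":0},{"tx":0,"ty":0,"tz":-20,"turn":0},{"tx":0,"ty":0,"tz":-75,"turn":0}]'; python3 -c "
from chk import *
held()"
```

```text
time: 38.55
position: [0.4282, 0.121, 0.2756]
tool_rot: [-2.207, -2.216, 0.019]
ft_force: [2.2, -1.0, -0.2]
grip_width: 0.51
grip_force: 3.0
tcp [0.4342 0.1228 0.2859] w 43.8
z -0.008 x -0.020..-0.016 n34
z -0.002 x -0.022..0.008 n917
z 0.004 x 0.001..0.020 n1190
z 0.010 x 0.011..0.020 n459
z 0.016 x 0.019..0.019 n5
```

```bash
python3 -m crank '[{"tx":0,"ty":0,"tz":0,"turn":0},{"tx":0,"ty":0,"tz":0,"turn":0},{"tx":0,"ty":0,"tz":20,"turn":0},{"tx":0,"ty":0,"tz":50,"turn":0},{"tx":0,"ty":0,"tz":80,"turn":0}]' 35 15; python3 -c "
from chk import *
held(); go(.616,-.097,.2,0)"
```

```text
time: 39.22
position: [0.4335, 0.1227, 0.2014]
tool_rot: [-2.215, -2.227, 0.002]
ft_force: [0.2, -0.0, -1.7]
grip_width: 0.503
grip_force: 15.0
tcp [0.431  0.1223 0.1981] w 43.8
z -0.008 x -0.020..-0.016 n39
z -0.002 x -0.022..0.008 n919
z 0.004 x 0.000..0.019 n1126
z 0.010 x 0.009..0.020 n520
tx -220.3 ty 183.8 tz -3.3 turn 0.06 (cur 0.3)
```

```bash
python3 -m crank '[{"tx":-36,"ty":33,"tz":0,"turn":0},{"tx":-78,"ty":71,"tz":0,"turn":0},{"tx":-122,"ty":111,"tz":0,"turn":0},{"tx":-165,"ty":150,"tz":0,"turn":0},{"tx":-202,"ty":184,"tz":0,"turn":0}]'; python3 -m crank '[{"tx":0,"ty":0,"tz":0,"turn":0},{"tx":0,"ty":0,"tz":0,"turn":0}]'; python3 -c "
from chk import *
go(.616,-.079,.133,0)"
```

```text
time: 39.9
position: [0.6201, -0.0805, 0.2017]
tool_rot: [-2.215, -2.224, 0.002]
ft_force: [-0.3, 1.4, 0.2]
grip_width: 0.504
grip_force: 15.0
time: 40.15
position: [0.6187, -0.0773, 0.2025]
tool_rot: [-2.213, -2.226, 0.0]
ft_force: [-1.0, 0.7, -1.5]
grip_width: 0.504
grip_force: 15.0
tx -1.8 ty -2.6 tz 69.5 turn 0.07 (cur 0.3)
```

```bash
python3 -m crank '[{"tx":-2,"ty":-3,"tz":20,"turn":0},{"tx":-2,"ty":-3,"tz":40,"turn":0},{"tx":-2,"ty":-3,"tz":56,"turn":0},{"tx":-2,"ty":-3,"tz":66,"turn":0},{"tx":-2,"ty":-3,"tz":69,"turn":0}]'; python3 -m crank '[{"tx":0,"ty":0,"tz":0,"turn":0},{"tx":-7,"ty":0,"tz":0,"turn":0},{"tx":-14,"ty":0,"tz":0,"turn":0},{"tx":-22,"ty":0,"tz":0,"turn":0},{"tx":-22,"ty":0,"tz":0,"turn":0}]' 35 5; python3 -c "
from chk import *
held();go(.616,-.097,.11,0)"
```

```text
time: 40.78
position: [0.616, -0.0801, 0.1337]
tool_rot: [-2.215, -2.227, 0.001]
ft_force: [-0.0, 0.4, -0.3]
grip_width: 0.505
grip_force: 15.0
time: 41.4
position: [0.6165, -0.1038, 0.1345]
tool_rot: [2.218, 2.225, -0.001]
ft_force: [-0.8, 0.2, -0.1]
grip_width: 0.502
grip_force: 5.0
tcp [ 0.6164 -0.1031  0.1345] w 44.1
z -0.002 x -0.015..0.006 n106
z 0.004 x -0.025..0.020 n2187
z 0.010 x 0.019..0.020 n161
z 0.016 x 0.019..0.020 n153
z 0.022 x 0.019..0.020 n141
z 0.028 x 0.019..0.020 n119
z 0.034 x 0.019..0.020 n115
z 0.040 x 0.019..0.020 n91
z 0.046 x 0.019..0.020 n93
z 0.052 x 0.019..0.019 n16
tx 6.1 ty -0.4 tz 24.5 turn 0.04 (cur 0.2)
```

```bash
python3 -m crank '[{"tx":6,"ty":0,"tz":6,"turn":0},{"tx":6,"ty":0,"tz":14,"turn":0},{"tx":6,"ty":0,"tz":20,"turn":0},{"tx":6,"ty":0,"tz":22,"turn":0},{"tx":6,"ty":0,"tz":22,"turn":0}]' 35 5;  python3 -m crank '[{"tx":0,"ty":0,"tz":0,"turn":0},{"tx":0,"ty":0,"tz":0,"turn":0},{"tx":0,"ty":0,"tz":0,"turn":0},{"tx":0,"ty":0,"tz":-40,"turn":0},{"tx":0,"ty":0,"tz":-85,"turn":0}]' 65; python3 -m crank '[{"tx":-25,"ty":0,"tz":0,"turn":0},{"tx":-50,"ty":0,"tz":0,"turn":0},{"tx":-50,"ty":0,"tz":0,"turn":0},{"tx":-50,"ty":0,"tz":0,"turn":0}]';python3 - <<'E'
from chk import *
seated(-.097)
for y in(-.192,-.287): seated(y,'top')
im,d=ctrl.get_image('top'); m=ctrl.camera_model('top'); P=cloud(d,m)
bowl(P,.413,.254)
print([r['xyz'] for r in ctrl.mark_of('top','handle')[:1]])
p,M,s=tool();print(p)
E
```

```text
time: 42.08
position: [0.6164, -0.0962, 0.1126]
tool_rot: [-2.216, -2.227, 0.001]
ft_force: [-1.4, -0.5, 1.0]
grip_width: 0.504
grip_force: 5.0
time: 42.7
position: [0.6159, -0.0962, 0.1978]
tool_rot: [-2.215, -2.226, 0.001]
ft_force: [0.4, -0.5, 0.8]
grip_width: 0.745
grip_force: 0.0
time: 43.2
position: [0.6166, -0.1448, 0.1975]
tool_rot: [-2.214, -2.228, -0.001]
ft_force: [0.0, 0.7, -0.5]
grip_width: 0.747
grip_force: 0.0
seated 2673 0.1104 [[0.6161, -0.098], [0.044, 0.0445]]
slope [-0.001 -0.033]
seated 0 nan [[0.0, 0.0], [0.0, 0.0]]
slope [0. 0.]
seated 0 nan [[0.0, 0.0], [0.0, 0.0]]
slope [0. 0.]
bowl n 285 c [0.4126 0.2538] sz [0.069 0.044] long axis deg 76.3
[[0.4741, -0.4788, 0.0057]]
[ 0.61674355 -0.14498401  0.19755754]
  return _methods._mean(a, axis=axis, dtype=dtype,
  ret = ret.dtype.type(ret / rcount)
```

```bash
python3 -m crank '[{"tx":44,"ty":-36,"tz":0,"turn":0},{"tx":89,"ty":-74,"tz":0,"turn":0},{"tx":134,"ty":-112,"tz":20,"turn":0},{"tx":180,"ty":-150,"tz":40,"turn":0},{"tx":224,"ty":-186,"tz":58,"turn":0}]' 70; python3 -m crank '[{"tx":0,"ty":0,"tz":0,"turn":0},{"tx":0,"ty":0,"tz":0,"turn":0}]';python3 - <<'E'
from chk import *
im,d=ctrl.get_image('wrist'); m=ctrl.camera_model('wrist'); P=cloud(d,m)
hsv=cv2.cvtColor(im,cv2.COLOR_RGB2HSV)
br=(hsv[...,0]>8)&(hsv[...,0]<30)&(hsv[...,1]>110)
k=br&(abs(P[...,0]-.404)<.03)&(abs(P[...,1]-.22)<.03); print('brass',k.sum())
if k.sum(): print(P[k].mean(0))
cv2.imwrite('pics/w11.png',im[:,:,::-1])
seated(-.192,'top'); seated(-.287,'top')
print([r['xyz'] for r in ctrl.mark_of('top','handle')[:1]])
im,d=ctrl.get_image('scene'); m=ctrl.camera_model('scene');P=cloud(d,m)
e=(abs(P[...,0]-.42)<.05)&(abs(P[...,1]-.26)<.06)&(P[...,2]>.01)&(P[...,2]<.05); ys,xs=np.where(e); print(ys.min(),ys.max(),xs.min(),xs.max())
hsv=cv2.cvtColor(im,cv2.COLOR_RGB2HSV)[...]; print(((hsv[...,0]>8)&(hsv[...,0]<30)&(hsv[...,1]>110)&e).sum())
print(tool()[0],ctrl.get_state()['joint_positions'].round(2))
E
```

```text
time: 44.08
position: [0.428, 0.0791, 0.1383]
tool_rot: [-2.213, -2.227, -0.0]
ft_force: [-0.8, 1.4, 0.4]
grip_width: 0.803
grip_force: 0.0
time: 44.32
position: [0.43, 0.0765, 0.1399]
tool_rot: [2.213, 2.226, -0.002]
ft_force: [0.7, -0.1, 0.6]
grip_width: 0.802
grip_force: 0.0
brass 124
[0.40476912 0.22087787 0.02856824]
seated 198 0.1097 [[0.6167, -0.1936], [0.042, 0.0436]]
slope [-0.01   0.009]
seated 210 0.1099 [[0.6233, -0.2891], [0.0426, 0.045]]
slope [ 0.031 -0.046]
[[0.5939, -0.3433, 0.0858]]
207 223 328 352
0
[0.43021999 0.07669362 0.13976205] [ 1.17 -0.07 -1.34  2.05 -0.08  1.11 -0.13]
```

```bash
python3 -m crank '[{"tx":20,"ty":0,"tz":0,"turn":0},{"tx":40,"ty":0,"tz":0,"turn":0},{"tx":40,"ty":0,"tz":0,"turn":0}]';python3 -c "
from chk import *
print(tool()[0],ctrl.get_state()['joint_positions'].round(3)); go(.4061,.2266,.12,-13.6)"
```

```text
time: 44.95
position: [0.4295, 0.1183, 0.1396]
tool_rot: [-2.21, -2.228, -0.003]
ft_force: [-0.3, -0.2, 0.2]
grip_width: 0.811
grip_force: 0.0
[0.42948327 0.11833409 0.13959244] [ 1.051  0.007 -1.353  2.03   0.004  1.11  -0.296]
tx 108.4 ty -22.5 tz 20.0 turn 2.81 (cur 0.5)
```

```bash
python3 -m crank '[{"tx":36,"ty":-8,"tz":0,"turn":1},{"tx":72,"ty":-15,"tz":0,"turn":2},{"tx":108,"ty":-22,"tz":0,"turn":2.8},{"tx":108,"ty":-22,"tz":0,"turn":2.8},{"tx":108,"ty":-22,"tz":0,"turn":2.8}]';python3 -c "
from chk import *
print(tool()[0],ctrl.get_state()['joint_positions'].round(3)); go(.4061,.2266,.024,-13.6)
im,d=ctrl.get_image('top'); m=ctrl.camera_model('top'); P=cloud(d,m)
bowl(P,.413,.254)"
```

```text
time: 45.58
position: [0.4072, 0.2235, 0.1392]
tool_rot: [-2.471, -1.94, 0.002]
ft_force: [-0.7, -1.4, -0.0]
grip_width: 0.801
grip_force: 0.0
[0.40719818 0.22345706 0.13924499] [ 0.733  0.149 -1.344  1.989  0.16   1.125 -0.918]
tx 2.9 ty -1.7 tz 115.2 turn -0.03 (cur -13.7)
bowl n 13 c [0.4199 0.2249] sz [0.032 0.011] long axis deg 34.7
```

```bash
python3 -m crank '[{"tx":3,"ty":-2,"tz":40,"turn":0},{"tx":3,"ty":-2,"tz":80,"turn":0},{"tx":3,"ty":-2,"tz":108,"turn":0},{"tx":3,"ty":-2,"tz":115,"turn":0},{"tx":3,"ty":-2,"tz":115,"turn":0}]'; python3 -m crank '[{"tx":0,"ty":0,"tz":0,"turn":0},{"tx":0,"ty":0,"tz":0,"turn":0},{"tx":0,"ty":0,"tz":0,"turn":0},{"tx":0,"ty":0,"tz":0,"turn":0},{"tx":0,"ty":0,"tz":0,"turn":0}]' 35 3;python3 -m crank '[{"tx":0,"ty":0,"tz":0,"turn":0},{"tx":0,"ty":0,"tz":-15,"turn":0},{"tx":0,"ty":0,"tz":-35,"turn":0},{"tx":0,"ty":0,"tz":-60,"turn":0},{"tx":0,"ty":0,"tz":-80,"turn":0}]'; python3 -c "
from chk import *
held();print(ctrl.get_state()['joint_positions'].round(3))"
```

```text
time: 46.25
position: [0.4062, 0.2274, 0.0249]
tool_rot: [2.472, 1.939, -0.0]
ft_force: [0.6, -0.6, -0.3]
grip_width: 0.802
grip_force: 0.0
time: 46.88
position: [0.406, 0.2281, 0.0249]
tool_rot: [2.47, 1.94, 0.0]
ft_force: [-1.0, -1.4, 3.3]
grip_width: 0.507
grip_force: 3.0
time: 47.5
position: [0.4053, 0.2285, 0.1056]
tool_rot: [-2.47, -1.941, 0.0]
ft_force: [-0.1, 0.4, -2.1]
grip_width: 0.506
grip_force: 3.0
tcp [0.4065 0.2295 0.1076] w 43.9
z -0.002 x 0.002..0.027 n1563
z 0.004 x -0.001..0.029 n991
z 0.010 x 0.028..0.031 n303
z 0.016 x 0.029..0.033 n285
z 0.022 x 0.031..0.035 n268
z 0.028 x 0.033..0.036 n227
z 0.034 x 0.036..0.038 n215
z 0.040 x 0.037..0.041 n196
z 0.046 x 0.039..0.043 n178
z 0.052 x 0.042..0.042 n31
[ 0.641  0.227 -1.295  2.021  0.251  1.069 -1.008]
```

```bash
python3 -m crank '[{"tx":0,"ty":0,"tz":0,"turn":0},{"tx":0,"ty":0,"tz":-20,"turn":1.8},{"tx":0,"ty":0,"tz":-50,"turn":3.8},{"tx":0,"ty":0,"tz":-80,"turn":5.8},{"tx":0,"ty":0,"tz":-100,"turn":7.6}]' 35 15;python3 -m crank '[{"tx":0,"ty":0,"tz":0,"turn":2},{"tx":0,"ty":0,"tz":0,"turn":4},{"tx":0,"ty":0,"tz":0,"turn":6},{"tx":0,"ty":0,"tz":0,"turn":7.7},{"tx":0,"ty":0,"tz":0,"turn":7.7}]'; python3 -c "
from chk import *
held();print(ctrl.get_state()['joint_positions'].round(3))
go(.592,-.002,.205,90)"
```

```text
time: 48.18
position: [0.4053, 0.2281, 0.2048]
tool_rot: [2.97, 1.022, -0.001]
ft_force: [0.7, 0.9, -1.3]
grip_width: 0.504
grip_force: 15.0
time: 48.8
position: [0.4049, 0.2278, 0.2036]
tool_rot: [3.141, -0.003, -0.003]
ft_force: [0.1, 0.6, -0.6]
grip_width: 0.506
grip_force: 15.0
tcp [0.405  0.2279 0.2038] w 43.6
z -0.002 x 0.001..0.026 n1561
z 0.004 x -0.002..0.028 n979
z 0.010 x 0.027..0.030 n314
z 0.016 x 0.029..0.032 n276
z 0.022 x 0.030..0.034 n260
z 0.028 x 0.033..0.035 n231
z 0.034 x 0.034..0.037 n209
z 0.040 x 0.036..0.039 n193
z 0.046 x 0.038..0.041 n184
z 0.052 x 0.040..0.041 n23
[ 0.788 -0.048 -1.303  1.909 -0.049  1.247 -2.07 ]
tx 187.1 ty 229.8 tz -1.5 turn -0.01 (cur -90.0)
```

```bash
python3 -m crank '[{"tx":15,"ty":40,"tz":0,"turn":0},{"tx":30,"ty":85,"tz":0,"turn":0},{"tx":45,"ty":130,"tz":0,"turn":0},{"tx":65,"ty":175,"tz":0,"turn":0},{"tx":85,"ty":215,"tz":0,"turn":0}]'; python3 -m crank '[{"tx":40,"ty":8,"tz":0,"turn":0},{"tx":80,"ty":14,"tz":0,"turn":0},{"tx":102,"ty":15,"tz":0,"turn":0},{"tx":102,"ty":15,"tz":0,"turn":0}]'; python3 -c "
from chk import *
print(ctrl.get_state()['joint_positions'].round(3))
go(.593,-.002,.136,90)"
```

```text
time: 49.48
position: [0.4901, 0.0109, 0.2041]
tool_rot: [3.141, -0.003, -0.001]
ft_force: [-0.5, 0.0, -1.5]
grip_width: 0.505
grip_force: 15.0
time: 49.98
position: [0.5924, -0.0025, 0.2031]
tool_rot: [-3.139, 0.003, 0.003]
ft_force: [-0.9, 0.1, -1.2]
grip_width: 0.505
grip_force: 15.0
[ 0.775  0.383 -1.01   1.624  0.33   1.321 -1.858]
tx 0.8 ty -0.3 tz 67.1 turn -0.02 (cur -90.1)
```

```bash
python3 -m crank '[{"tx":0,"ty":0,"tz":20,"turn":0},{"tx":0,"ty":0,"tz":40,"turn":0},{"tx":0,"ty":0,"tz":55,"turn":0},{"tx":0,"ty":0,"tz":63,"turn":0},{"tx":0,"ty":0,"tz":66,"turn":0}]'; python3 -m crank '[{"tx":0,"ty":0,"tz":0,"turn":0},{"tx":7,"ty":0,"tz":0,"turn":0},{"tx":14,"ty":0,"tz":0,"turn":0},{"tx":22,"ty":0,"tz":0,"turn":0},{"tx":22,"ty":0,"tz":0,"turn":0}]' 35 5; python3 -c "
from chk import *
held()"
```

```text
time: 50.6
position: [0.5915, -0.0026, 0.138]
tool_rot: [3.141, -0.006, -0.001]
ft_force: [-0.7, 0.9, -2.1]
grip_width: 0.507
grip_force: 15.0
time: 51.22
position: [0.6145, -0.0025, 0.1385]
tool_rot: [-3.141, 0.006, -0.001]
ft_force: [0.4, 1.1, -1.6]
grip_width: 0.504
grip_force: 5.0
tcp [ 0.6141 -0.0024  0.1384] w 43.8
z -0.002 x 0.001..0.013 n135
z 0.004 x -0.002..0.027 n2313
z 0.010 x -0.001..0.028 n185
z 0.016 x 0.027..0.028 n158
z 0.022 x 0.027..0.029 n150
z 0.028 x 0.028..0.029 n133
z 0.034 x 0.028..0.029 n130
z 0.040 x 0.028..0.030 n105
z 0.046 x 0.029..0.030 n104
z 0.052 x 0.029..0.030 n19
```

```bash
python3 -m crank '[{"tx":-4,"ty":0,"tz":8,"turn":0},{"tx":-4,"ty":0,"tz":16,"turn":0},{"tx":-4,"ty":0,"tz":22,"turn":0},{"tx":-4,"ty":0,"tz":25,"turn":0},{"tx":-4,"ty":0,"tz":25,"turn":0}]' 35 5;  python3 -m crank '[{"tx":0,"ty":0,"tz":0,"turn":0},{"tx":0,"ty":0,"tz":0,"turn":0},{"tx":0,"ty":0,"tz":0,"turn":0},{"tx":0,"ty":0,"tz":-40,"turn":0},{"tx":0,"ty":0,"tz":-85,"turn":0}]' 60; python3 -m crank '[{"tx":-40,"ty":20,"tz":0,"turn":0},{"tx":-80,"ty":60,"tz":0,"turn":0},{"tx":-110,"ty":100,"tz":0,"turn":0},{"tx":-110,"ty":140,"tz":0,"turn":0},{"tx":-110,"ty":180,"tz":0,"turn":0}]';python3 - <<'E'
from chk import *
for y in(-.002,-.097,-.192,-.287): seated(y,'top')
im,d,m=save('top','t12.png')
print([r['xyz'] for r in ctrl.mark_of('top','handle')[:1]],[r['xyz'] for r in ctrl.mark_of('top','bowl0')])
print([r['xyz'] for r in ctrl.mark_of('top','funnel')[:1]])
p,M,s=tool();print(p)
E
```

```text
time: 51.9
position: [0.6112, -0.0029, 0.1145]
tool_rot: [3.141, -0.006, 0.005]
ft_force: [1.6, -0.7, 2.8]
grip_width: 0.508
grip_force: 5.0
time: 52.52
position: [0.6089, -0.0027, 0.1986]
tool_rot: [-3.141, 0.005, 0.004]
ft_force: [0.2, -0.3, -0.3]
grip_width: 0.689
grip_force: 0.0
time: 53.15
position: [0.4984, -0.1838, 0.1988]
tool_rot: [3.14, -0.007, -0.0]
ft_force: [0.7, 0.4, 0.4]
grip_width: 0.687
grip_force: 0.0
seated 189 0.1092 [[0.6179, -0.0065], [0.0419, 0.0434]]
slope [0.072 0.008]
seated 207 0.1092 [[0.6155, -0.1018], [0.0418, 0.0451]]
slope [0.063 0.005]
seated 199 0.1093 [[0.6167, -0.1943], [0.0421, 0.0445]]
slope [-0.01  -0.009]
seated 211 0.1097 [[0.6234, -0.2892], [0.0422, 0.0452]]
slope [ 0.004 -0.053]
[[0.5946, -0.3453, 0.0872]] [[0.6283, -0.2895, 0.07], [0.6187, -0.0033, 0.0772], [0.6191, -0.1935, 0.0747], [0.6174, -0.0972, 0.0774]]
[[0.4746, -0.4776, 0.0022]]
[ 0.49935559 -0.18055324  0.19859395]
```

View pics/t12.png

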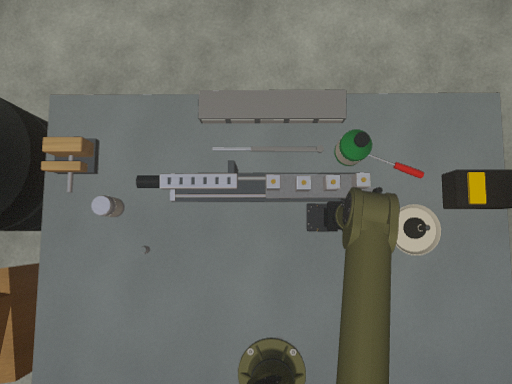

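```bash
python3 -m crank '[{"tx":10,"ty":45,"tz":0,"turn":0},{"tx":20,"ty":90,"tz":0,"turn":0},{"tx":45,"ty":140,"tz":0,"turn":0},{"tx":70,"ty":185,"tz":0,"turn":0},{"tx":97,"ty":212,"tz":0,"turn":0}]' 0 10; python3 -m crank '[{"tx":0,"ty":0,"tz":0,"turn":0},{"tx":0,"ty":0,"tz":0,"turn":0}]'; python3 -c "
from chk import *
print(ctrl.mark_of('wrist','handle')[:1])
go(.596,-.392,.075,90)
save('wrist','w13.png')"
```

```text
time: 54.18
position: [0.5956, -0.397, 0.1979]
tool_rot: [3.141, -0.009, -0.001]
ft_force: [1.0, 0.1, 0.2]
grip_width: 0.208
grip_force: 0.0
time: 54.42
position: [0.5957, -0.3924, 0.1984]
tool_rot: [-3.14, 0.002, 0.001]
ft_force: [0.1, 0.3, 0.8]
grip_width: 0.025
grip_force: 0.0
[]
tx 0.5 ty -0.4 tz 123.9 turn -0.01 (cur -90.1)
```

View pics/w13.png

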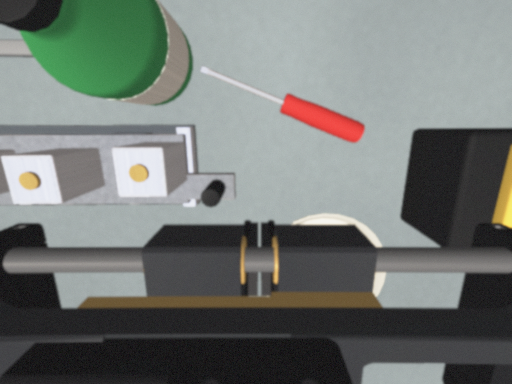

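```bash
python3 -m crank '[{"tx":0,"ty":0,"tz":40,"turn":0},{"tx":0,"ty":0,"tz":80,"turn":0},{"tx":0,"ty":0,"tz":112,"turn":0},{"tx":0,"ty":0,"tz":123,"turn":0},{"tx":0,"ty":0,"tz":123,"turn":0}]'; python3 -m crank '[{"tx":0,"ty":-8,"tz":0,"turn":0},{"tx":0,"ty":-20,"tz":0,"turn":0},{"tx":0,"ty":-35,"tz":0,"turn":0},{"tx":0,"ty":-55,"tz":0,"turn":0},{"tx":0,"ty":-75,"tz":0,"turn":0}]'; python3 -m crank '[{"tx":0,"ty":-22,"tz":0,"turn":0},{"tx":0,"ty":-44,"tz":0,"turn":0},{"tx":0,"ty":-66,"tz":0,"turn":0},{"tx":0,"ty":-88,"tz":0,"turn":0},{"tx":0,"ty":-110,"tz":0,"turn":0}]'; python3 -c "
from chk import *
print(tool()[0])
seated(-.187,'top')
print([r['xyz'] for r in ctrl.mark_of('top','handle')[:1]],[r['xyz'] for r in ctrl.mark_of('top','bowl0')])
"
```

```text
time: 55.15
position: [0.5951, -0.3942, 0.076]
tool_rot: [3.141, -0.005, -0.0]
ft_force: [0.3, 1.0, -0.2]
grip_width: 0.004
grip_force: 0.0
time: 55.78
position: [0.5958, -0.3197, 0.0766]
tool_rot: [3.139, -0.007, 0.002]
ft_force: [-0.6, -3.8, 4.0]
grip_width: 0.008
grip_force: 2.1
time: 56.4
position: [0.5956, -0.208, 0.0754]
tool_rot: [3.142, -0.006, -0.001]
ft_force: [-1.8, -3.8, 4.2]
grip_width: 0.003
grip_force: 2.4
[ 0.59562658 -0.20803105  0.0754002 ]
seated 7 0.1098 [[0.6401, -0.1528], [0.0117, 0.0041]]
slope [ 0.193 -0.757]
[] [[0.6147, -0.0356, 0.0755], [0.6167, 0.0593, 0.0775], [0.6263, -0.1313, 0.0723], [0.6194, 0.152, 0.0782]]
```

```bash
python3 -m crank '[{"tx":0,"ty":-22,"tz":0,"turn":0},{"tx":0,"ty":-44,"tz":0,"turn":0},{"tx":0,"ty":-66,"tz":0,"turn":0},{"tx":0,"ty":-88,"tz":0,"turn":0},{"tx":0,"ty":-110,"tz":0,"turn":0}]'; python3 -m crank '[{"tx":0,"ty":-10,"tz":0,"turn":0},{"tx":0,"ty":-20,"tz":0,"turn":0},{"tx":0,"ty":-28,"tz":0,"turn":0},{"tx":0,"ty":-34,"tz":0,"turn":0},{"tx":0,"ty":-34,"tz":0,"turn":0}]'
```

```text
time: 57.18
position: [0.5957, -0.0981, 0.0752]
tool_rot: [3.141, -0.005, -0.002]
ft_force: [-1.4, -4.1, -0.6]
grip_width: 0.007
grip_force: 1.9
time: 57.8
position: [0.5968, -0.0648, 0.0756]
tool_rot: [-3.141, 0.005, -0.001]
ft_force: [-1.0, -0.8, -0.1]
grip_width: 0.005
grip_force: 0.4
```

Not yet at the stop; creep on until the force rises.

```bash
python3 -m crank '[{"tx":0,"ty":-3,"tz":0,"turn":0},{"tx":0,"ty":-6,"tz":0,"turn":0},{"tx":0,"ty":-6,"tz":0,"turn":0}]'; python3 -m crank '[{"tx":0,"ty":-2,"tz":0,"turn":0},{"tx":0,"ty":-4,"tz":0,"turn":0},{"tx":0,"ty":-4,"tz":0,"turn":0}]'
```

```text
time: 58.18
position: [0.5969, -0.0642, 0.0757]
tool_rot: [3.136, -0.011, 0.001]
ft_force: [-1.0, -8.9, 1.5]
grip_width: 0.004
grip_force: 4.7
time: 58.55
position: [0.5969, -0.064, 0.0757]
tool_rot: [3.131, -0.015, -0.0]
ft_force: [-2.1, -14.9, 2.9]
grip_width: 0.004
grip_force: 7.6
```

```bash
python3 -m crank '[{"tx":0,"ty":10,"tz":0,"turn":0},{"tx":0,"ty":25,"tz":0,"turn":0},{"tx":0,"ty":35,"tz":0,"turn":0},{"tx":0,"ty":35,"tz":-40,"turn":0},{"tx":0,"ty":35,"tz":-90,"turn":0}]';python3 -m crank '[{"tx":-40,"ty":30,"tz":-20,"turn":0},{"tx":-80,"ty":60,"tz":-20,"turn":0},{"tx":-100,"ty":80,"tz":-20,"turn":0},{"tx":-100,"ty":80,"tz":-20,"turn":0}]'; python3 - <<'E'
from chk import *
im,d,m=save('scene','s14.png',crop=(100,120,400,300),scale=2.5)
save('top','t14.png')
for q in('handle','bowl0','peg0','funnel','dish'): print(q,[(np.round(r['xyz'],3).tolist(),round(r['confidence'],2)) for r in ctrl.mark_of('top',q)])
print('scene',[(np.round(r['xyz'],3).tolist(),round(r['confidence'],2)) for r in ctrl.mark_of('scene','bowl0')])
E
```

```text
time: 59.18
position: [0.5957, -0.0905, 0.1654]
tool_rot: [-3.14, 0.006, 0.003]
ft_force: [0.8, -0.6, -0.2]
grip_width: 0.004
grip_force: 0.0
time: 59.68
position: [0.4948, -0.1726, 0.1855]
tool_rot: [3.14, -0.013, -0.001]
ft_force: [0.1, -0.1, -0.1]
grip_width: 0.006
grip_force: 0.0
handle [([0.592, -0.041, 0.087], 0.64), ([0.692, -0.42, -0.001], 0.2)]
bowl0 [([0.618, 0.298, 0.077], 0.59), ([0.618, 0.201, 0.074], 0.58), ([0.628, 0.01, 0.071], 0.53), ([0.617, 0.106, 0.077], 0.52)]
peg0 [([0.614, 0.199, 0.041], 0.98), ([0.615, 0.111, 0.039], 0.85), ([0.615, 0.014, 0.042], 0.63)]
funnel [([0.474, -0.479, 0.004], 0.81), ([0.619, 0.294, 0.077], 0.68)]
dish [([0.47, -0.479, 0.003], 0.84)]
scene [([0.617, 0.295, 0.076], 0.88), ([0.612, 0.201, 0.073], 0.75), ([0.613, 0.107, 0.078], 0.74), ([0.622, 0.011, 0.078], 0.66)]
```

View pics/s14.png

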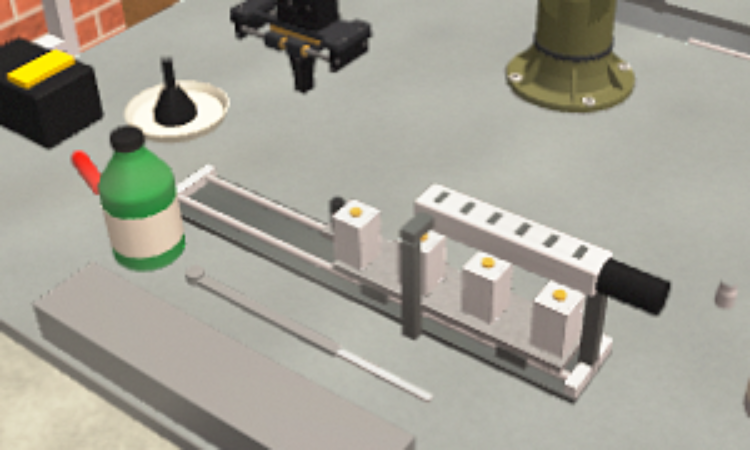

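```bash
python3 -c "
from bench import ctrl
print(ctrl.close_job())"
```

```text
the job is handed in; nothing more can be done
None
```

The job is handed in with no verdict returned: the last images show the funnel standing in the dish, all four bowls mouth down on the pegs, and the tray home against its left stop with the arm clear.

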